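# Free the wedged spacer and draw the valve clamp tight

### The job

Pull the aluminium spacer plate, wedged in the slot of the valve clamp, straight up by its exposed top edge and set it down (do not drop it) standing on its edge in the one empty holder of the three. Then turn the clamp's cam lock clockwise half a turn to its stop, so that its hook draws the bolt and the loose jaw in tight round the brass valve, and let go. Do not disturb the parts in the other holders, the canister or the gauge.

Things in the scene. Friction and masses are not known exactly. Their poses are not given: they have to be found in the camera images.
- slot (a point): Centre of the mouth of the valve clamp's slot, level with its jaw tops (70 mm above the bench). x runs along the slot, away from the cam lock, towards the brass valve; y to the fixed jaw; z up. Slot 15 mm wide, 60 mm deep, 210 mm long; jaws 43 mm thick. The clamp is fixed on one side of the robot, the holders on the other; which side varies. Only valve, spacer and cam bar rise above the jaws.
- valve_top (a point): Top of the fixed brass valve, up to 32 mm across, 124 mm above the bench, standing in the slot 85 mm from its centre along the slot's x. The clamp's steel base below is 326 x 150 mm, 10 mm thick.
- pad_face (a point): Face of a sprung rubber pad, 30 x 24 mm, in the fixed jaw's side of the slot, 42 mm above the bench. It presses the spacer against the sliding jaw with about 5 N, so pulling the spacer up takes roughly 5 to 15 N.
- spacer_center (a point): Centre of the loose aluminium spacer plate with two dark round plugs, 100 mm long (x), 12 mm thick (y), 90 mm high (z), about 0.28 kg. At the start it stands upright on its long edge on the slot's floor (10 mm above the bench), so its top 30 mm stand out above the jaws; its place along the slot varies by 55 mm.
- cam_grip (a point): On the cam lock's vertical axis, half-way up its grip bar, 81 mm above the bench. Steel disc 52 mm across, its top 60 mm above the bench, with a spiral hook reaching 52 mm from the axis below the disc's top; upright grip bar on it 60 mm long (x), 14 mm wide (y), from 60 to 98 mm above the bench. x follows the bar as it turns; at cam angle 0 it is the slot's x (turned clockwise by the cam angle).
- cam (a joint): Angle of the cam lock, rad: 0 fully open, growing clockwise seen from above to the stop at 3.14 (drawn tight); starts between 0 and 0.3 and stays where it is left (friction 0.1 N m). It draws the jaw in; with the spacer still in the slot the jaw stops it at about a fifth of the way.
- jaw (a joint): How far the sliding jaw is drawn towards the fixed jaw, m: 0 open, 0.014 tight; it follows the cam in proportion (4.5 mm per rad).
- holder_a_floor (a point): Centre of the inner floor (7 mm above the bench) of the EMPTY one of three alike narrow open grey plastic holders, fixed side by side 56 mm apart across y on a rubber mat 160 x 190 mm; which of the three places it has varies. Inside 126 mm long (x), 40 mm wide (y); walls 3 mm thick, 46 mm high above the inner floor. z up.
- holder_b_floor (a point): Centre of the inner floor of the like holder in which the brass valve stem lies.
- holder_c_floor (a point): Centre of the inner floor of the like holder in which the orange nylon swivel lies.
- stem_center (a point): Centre of a loose brass valve stem, 108 mm long (x), 22 mm thick, with a flat underside, lying in its holder. Leave alone.
- swivel_center (a point): Centre of a loose orange nylon horn swivel, 96 mm long (x), 28 mm thick, lying in its holder. Leave alone.
- canister_center (a point): Centre of a loose upright bare steel canister, 60 mm across, 160 mm tall, standing on the bench between the clamp and the holders. Leave alone.
- gauge_center (a point): Centre of a loose chrome gauge lying face up, 60 mm across and 26 mm high with a brass stub reaching 52 mm from its centre, between the clamp and the holders on the robot's side. Leave alone.
There are look-alikes about, which are no part of the job. Of the things like the part that bears spacer_center, leave any that is orange or red; of the rest the smaller one is meant.

How it is judged:
On the way, in this order (a step that is already met when the one before it is completed fails the run):
1. the spacer is lifted clear of the slot (z of spacer_center in the frame of slot above 0.045 m), for 0.1 s.
2. the cam lock is turned half a turn, to its stop, and the jaw is drawn in (value of joint cam above 2.85 rad and value of joint jaw above 0.012 m), for 0.2 s.
At the end, for the whole second after the job is handed in: The spacer rests standing on its long edge on the floor of the empty holder (centre within the holder, leaning at most 0.45 rad, at rest), the cam lock is at least 2.85 rad round (stop at 3.14) with the jaw drawn in at least 12 mm of 14 mm (all of step 2 and x of spacer_center in the frame of holder_a_floor between -0.02 and 0.02 m and y of spacer_center in the frame of holder_a_floor between -0.022 and 0.022 m and z of spacer_center in the frame of holder_a_floor between 0.03 and 0.052 m and angle between spacer_center's own z axis and vertical below 0.45 rad and linear speed of spacer below 0.02 m/s); the robot touches nothing.
It fails at once if the brass stem is shifted by more than 25 mm (distance of stem_center from where it was at the start of the episode above 0.025 m).
It fails at once if the orange swivel is shifted by more than 25 mm (distance of swivel_center from where it was at the start of the episode above 0.025 m).
It fails at once if the canister is shifted by more than 25 mm (distance of canister_center from where it was at the start of the episode above 0.025 m).
It fails at once if the gauge is shifted by more than 25 mm (distance of gauge_center from where it was at the start of the episode above 0.025 m).
It fails at once if the spacer is dropped (falls free faster than 0.8 m/s) (contact force between the fingers and spacer below 0.05 N and linear speed of spacer above 0.8 m/s).
It also fails if it takes over 67 s, if anything falls off the work surface, if the arm or the gripper's body presses on something with over 40 N, if the wrist force passes 120 N, or if a joint passes its speed limit or range.

### The arm

A 6-joint arm with a two-finger parallel gripper is mounted at the origin on the work surface. World frame = base frame: x ahead of the robot, y to its left, z up, the work surface at z = 0. Lengths are in m, angles in rad, forces in N, time in s.
With the tool pointing down it reaches from about 0.275 to 0.775 m from the base axis. Payload 14.6 kg.
Tool frame: the origin (TCP) lies on the centre line of the jaws, within the pads' length; the fingertips stand 14 mm ahead of it and the grasp point (between the pads) lies 5 mm behind it; z points along the fingers, y is the direction in which the jaws open and shut (so a half turn about z gives the same grasp; the last joint's range is limited). The gripper opens to 85 mm and grips with 20 to 120 N. Pads are 22 mm wide; open, the fingers measure 114 mm over their backs; the gripper's body (76 mm by 85 mm) begins 54 mm behind the grasp point. The pads swing forward as they close: fully open they stand 13 mm farther back than shut.
Start: joints at [1.124, 0.263, -0.048, 1.259, 0, 1.415], TCP at [0.151, 0.503, 0.212] pointing down, gripper open.
Joint ranges: [-2.65, 2.65], [-0.89, 1.7], [-1.18, 1.37], [-2.13, 2.11], [-1.35, 1.29], [-3.14, 3.14]. Speed limits (rad/s): [1.89, 1.89, 2.57, 2.79, 3.14, 3.14].

### API

Orientations are given as a unit quaternion [x, y, z, w].
In Python, from station import arm, viewer, workorder gives the robot as it stands.
- The arm moves only by the tool carry_out, never from a script. Its argument "rows" is a list of rows, each a list of 5 numbers: the opening, from 0 (shut) to 1 (fully open), then the shift along the tool's x, y, z in m, then the turn about the tool's z in degrees. A call has 1 to 10 rows; each row is the pose to reach, as a shift and turn from the pose commanded when the call began, along the tool's axes at that moment; what a row does not reach only later rows make up. A row lasts 1/12 s, in which the tool goes at most 41.7 mm and 7.16 degrees, less where a joint would pass 70% of its speed; a pose out of reach is approached as far as the arm can. A call with a gripper value outside its range is refused whole. The fingers move at their own pace and stop on an object; "squeeze" is the grip in N (left out, the last holds). Time passes only in rows, so rows that repeat a pose let the fingers close. It gives the time, the measured TCP pose, the force and the opening at its end, in the units of the state.
- arm.sense(): the state, without advancing time (a new reading comes with each control period).
- viewer.snapshot(name): name is "scene" or "top"; returns the picture (420x560x3 uint8, red, green, blue); there is no depth.
- viewer.calibration(name): a dict with "fov_y" (degrees; the focal length in pixels is half the picture's height over the tangent of half this angle, whatever the lens; pixels are square), "cx", "cy" (the principal point, pixels), "origin" and "orientation" of the camera in the world. Camera axes: x right, y down, z forward; pixel columns grow to the right and rows downward; lengths in m; the calibration is good to about 2 mm. A picture is of the moment at which its call begins. calibration takes no time and is no camera call.
- workorder.close_job(): hands the job in, once; it reports no verdict.
Trained networks look in the newest picture that a camera, given by its name, has taken for a name from the list of things; names that differ only in an ending like _2 or _b are one class to them, and where a whole thing is asked for, a point or a joint stands for the part that bears it (a point fixed in the world has none). Each returns a list of dicts, best first, with "conf" (0 to 1); they miss things now and then, are a little off and sometimes report something else, mostly with a low value. They report only what shows in the picture. A call takes as long as a camera call. They do not tell look-alikes from the thing itself.
- viewer.recognise(thing, camera): "point" ([row, column] in pixels, amid what is visible of it).
- viewer.silhouettes(thing, camera): "pixels" (420x560 bool, what is visible of it) and "point" ([row, column] in pixels, amid what is visible of it).
- viewer.place_of(thing, camera): "point" ([row, column] in pixels: a listed point, or the origin of a listed thing).
The state is a dict: "t": time; "joint_positions": joint angles; "qd": joint speeds; "joint_torque": joint torques, N m; "position": TCP position; "tool_rot": TCP orientation; "wrist_force": force on the tool from outside, world axes, zero at the start; "torque": the same for the moment, N m; "opening": finger opening in m.
Only numpy, scipy, OpenCV 4.12 (cv2) and the standard library are available. Lean on these libraries where they do the work, as an engineer would, in place of code of your own. Each camera call takes 0.05 s, during which the arm holds its last target.

## Working session

There is one attempt and no reset: what is moved stays moved. The work goes in short steps, Python scripts to look and compute and a tool call to move; the robot and the scene stay as the last step left them, time stands still between calls to the robot, and variables do not carry over. Pictures are saved under pics/ and viewed, and the job is handed in when it is done.

Besides the shell and the picture viewer there is one more tool, called after ">>>" as name(argument=value, ...), one argument or row to a line, values as JSON. carry_out: Moves the arm, as the interface text tells. Its arguments: {"type":"object","properties":{"rows":{"type":"array"},"squeeze":{"type":"number"}},"required":["rows"]}

```bash
mkdir -p pics; ls; python3 - <<'E'
from station import arm, viewer, workorder
import cv2
s=arm.sense();print({k:s[k] for k in('t','position','tool_rot','opening','joint_positions')})
for n in('scene','top'):
    im=viewer.snapshot(n);cv2.imwrite(f'pics/{n}0.png',cv2.cvtColor(im,cv2.COLOR_RGB2BGR));print(viewer.calibration(n))
E
```

```text
pics
{'t': 0.0, 'position': array([0.15090532, 0.50252573, 0.21202893]), 'tool_rot': array([ 1.45390453e-01,  9.89374206e-01, -5.19910503e-04, -1.59738830e-04]), 'opening': 0.08536234942711401, 'joint_positions': array([ 1.12369093e+00,  2.63522299e-01, -4.89274442e-02,  1.25943437e+00,
       -3.38237391e-06,  1.41550619e+00])}
{'fov_y': 57.751119846065855, 'cx': 278.2495259134287, 'cy': 210.3059174346956, 'origin': array([ 1.00721668, -0.47375134,  0.85208119]), 'orientation': array([ 0.87155192,  0.31249026, -0.13345368, -0.35346458])}
{'fov_y': 54.23475197503316, 'cx': 274.7244753717143, 'cy': 203.05886537667354, 'origin': array([0.40705777, 0.09396658, 1.04906681]), 'orientation': array([-0.69682299,  0.71390965, -0.0493805 ,  0.04829379])}
```

View pics/scene0.png

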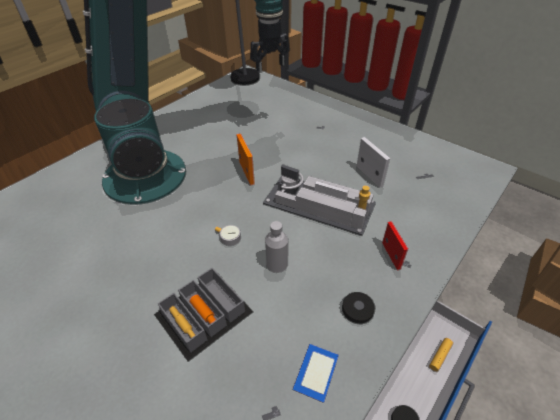

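View pics/top0.png

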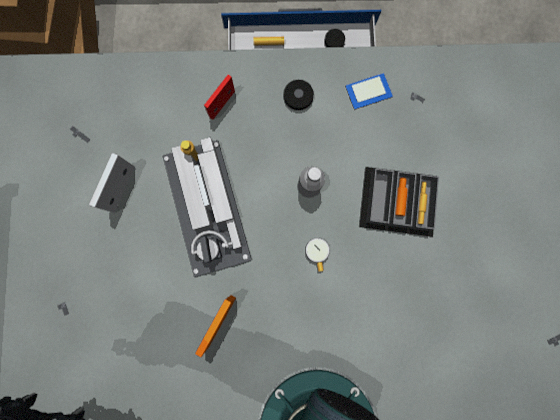

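The scene view shows the clamp at about (320,200), with the larger white look-alike plate outside it at (373,162). In the top view the clamp is at about (205,205), the canister at (313,180), the gauge at (317,250) and the holders at (400,200). The left holder (378,200) is the empty one.

```bash
cat > h.py <<'E'
from station import arm, viewer, workorder
import numpy as np, cv2
from scipy.spatial.transform import Rotation as R
def cam(n):
    c=viewer.calibration(n);f=210/np.tan(np.radians(c['fov_y']/2));return c,f,R.from_quat(c['orientation']).as_matrix(),np.array(c['origin'])
def ray(n,p):  # p = row,col
    c,f,M,o=cam(n);d=M@np.array([(p[1]-c['cx'])/f,(p[0]-c['cy'])/f,1]);return o,d
def atz(n,p,z):
    o,d=ray(n,p);return o+d*(z-o[2])/d[2]
def proj(n,X):
    c,f,M,o=cam(n);v=(np.atleast_2d(X)-o)@M;return np.c_[v[:,1]/v[:,2]*f+c['cy'],v[:,0]/v[:,2]*f+c['cx']]
def tri(a,b):
    A=np.zeros((3,3));B=np.zeros(3);
    for n,p in(('scene',a),('top',b)):
        o,d=ray(n,p);d=d/np.linalg.norm(d);P=np.eye(3)-np.outer(d,d);A+=P;B+=P@o
    return np.linalg.solve(A,B)
def snap(n,name,box=None,k=1):
    im=viewer.snapshot(n)
    g=im if box is None else im[box[0]:box[1],box[2]:box[3]]
    cv2.imwrite('pics/'+name,cv2.cvtColor(cv2.resize(g,None,fx=k,fy=k,interpolation=cv2.INTER_CUBIC),cv2.COLOR_RGB2BGR));return im
E
python3 - <<'E'
from h import *
np.set_printoptions(precision=4,suppress=True)
zs=dict(slot=.07,valve_top=.124,spacer_center=.055,cam_grip=.081,holder_a_floor=.007)
for t in zs:
  for n in('scene','top'):
    for d in viewer.place_of(t,n)[:3]:
        print(t,n,round(d['conf'],2),np.round(d['point'],1),atz(n,d['point'],zs[t]))
snap('top','topclamp.png',(130,285,150,265),5)
snap('scene','sceneclamp.png',(150,240,255,395),5)
snap('top','tophold.png',(150,250,350,450),6)
E
```

```text
slot scene 0.7 [195.8 333.1] [0.599  0.2588 0.07  ]
slot top 0.69 [183.5 199.4] [0.5956 0.2724 0.07  ]
valve_top scene 0.71 [186.5 363.1] [0.6717 0.2937 0.124 ]
valve_top top 0.64 [145.5 184.4] [0.6758 0.2975 0.124 ]
valve_top top 0.55 [180.5 311.8] [0.5859 0.0046 0.124 ]
spacer_center scene 0.92 [199.6 329.6] [0.5923 0.2525 0.055 ]
spacer_center scene 0.9 [160.6 244.3] [0.263  0.2285 0.055 ]
spacer_center scene 0.73 [246.1 392.9] [0.8245 0.2106 0.055 ]
spacer_center top 0.76 [323.7 217.8] [0.2623 0.2315 0.055 ]
spacer_center top 0.69 [183.4 112.8] [0.6039 0.4884 0.055 ]
spacer_center top 0.63 [ 97.  219.3] [0.8205 0.2248 0.055 ]
cam_grip scene 0.57 [170.3 293.6] [0.4425 0.2676 0.081 ]
cam_grip top 0.6 [249.8 202.2] [0.4351 0.2636 0.081 ]
holder_a_floor scene 0.71 [296.6 219.2] [ 0.5506 -0.1751  0.007 ]
holder_a_floor top 0.63 [199.5 375.9] [ 0.5549 -0.1694  0.007 ]
```

View pics/topclamp.png

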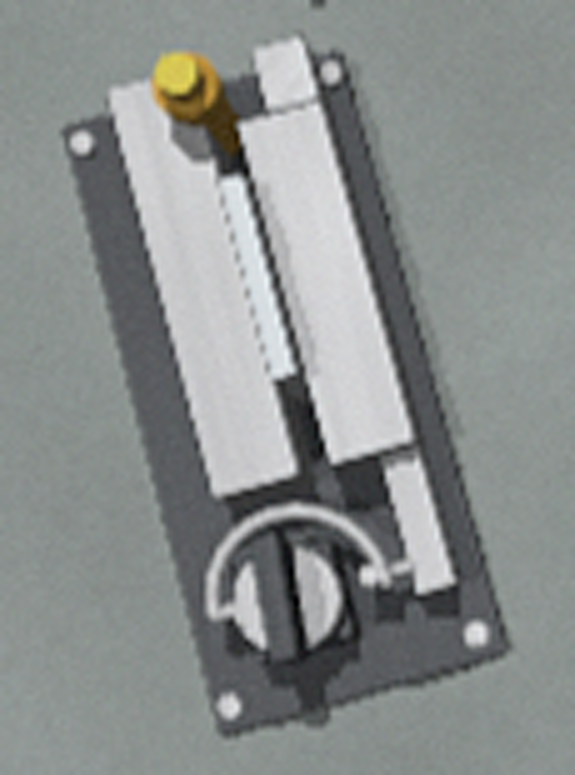

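View pics/sceneclamp.png

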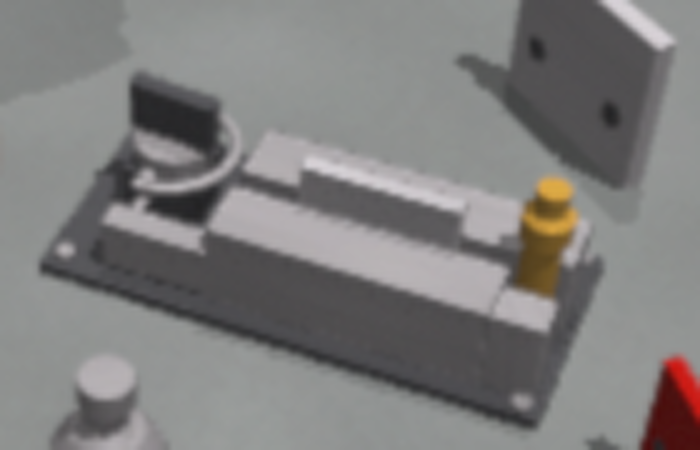

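View pics/tophold.png

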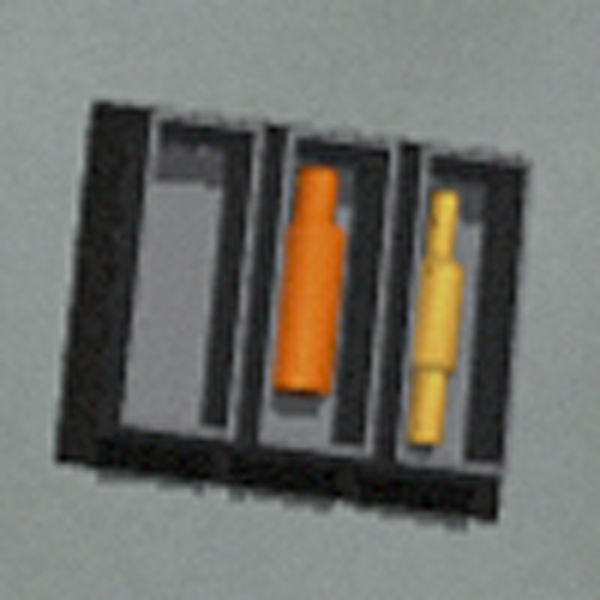

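```bash
python3 - <<'E'
from h import *
np.set_printoptions(precision=4,suppress=True)
T=lambda u,v,z,k=5,o=(130,150):atz('top',((v+.5)/k-.5+o[0],(u+.5)/k-.5+o[1]),z)
S=lambda u,v,z,k=5,o=(150,255):atz('scene',((v+.5)/k-.5+o[0],(u+.5)/k-.5+o[1]),z)
def show(n,P):
    P=np.array(P)[:,:2];r=cv2.minAreaRect(P.astype(np.float32)*1000);print(n,P.tolist(),'c',P.mean(0),[np.round(np.linalg.norm(P[i]-P[(i+1)%len(P)]),4) for i in range(len(P))],[np.round(np.degrees(np.arctan2(*(P[(i+1)%len(P)]-P[i])[::-1])),1) for i in range(len(P))])
show('base',[T(65,132,.01),T(340,52,.01),T(508,650,.01),T(222,738,.01)])
show('spacer top T',[T(216,180,.1),T(243,174,.1),T(298,373,.1),T(272,381,.1)])
show('spacer top S',[S(303,170,.1),S(316,156,.1),S(468,200,.1),S(459,212,.1)])
show('jaw fixed T',[T(110,88,.07),T(300,475,.07),T(215,497,.07)])
show('jaw sl T',[T(238,125,.07),T(325,105,.07),T(412,443,.07),T(330,465,.07)])
show('bar top T',[T(247,530,.098),T(285,527,.098),T(303,655,.098),T(270,662,.098)])
show('bar top S',[S(130,84,.098),S(140,72,.098),S(218,97,.098),S(210,108,.098)])
show('valve',[T(181,74,.124),S(555,185,.124)])
H=lambda u,v,z:T(u,v,z,6,(150,350))
show('mat',[H(95,100,.0),H(528,158,.0),H(497,520,.0),H(57,462,.0)])
show('hold a top',[H(150,113,.053),H(267,122,.053),H(240,440,.053),H(118,428,.053)])
show('hold c/b outer top',[H(422,145,.053),H(530,160,.053),H(505,468,.053),H(395,460,.053)])
E
python3 - <<'E'
from h import *
for t in('holder_b_floor','holder_c_floor','stem_center','swivel_center','canister_center','gauge_center'):
    d=viewer.place_of(t,'top')
    z=dict(holder_b_floor=.007,holder_c_floor=.007,stem_center=.018,swivel_center=.02,canister_center=.08,gauge_center=.013)[t]
    print(t,[(round(q['conf'],2),np.round(atz('top',q['point'],z),4)) for q in d[:2]])
E
```

```text
base [[0.6821471006727728, 0.3790438122306273], [0.721604029931131, 0.2358730920923185], [0.4097715414962487, 0.15310945452499075], [0.36972148422865647, 0.29652534365971966]] c [0.5458 0.2661] [np.float64(0.1485), np.float64(0.3226), np.float64(0.1489), np.float64(0.3231)] [np.float64(-74.6), np.float64(-165.1), np.float64(105.6), np.float64(14.8)]
spacer top T [[0.633259430607628, 0.28257714683074253], [0.6358562273092431, 0.26980394439887206], [0.540091967844017, 0.243973868399247], [0.5366153478256274, 0.2561186942291065]] c [0.5865 0.2631] [np.float64(0.013), np.float64(0.0992), np.float64(0.0126), np.float64(0.1002)] [np.float64(-78.5), np.float64(-164.9), np.float64(106.0), np.float64(15.3)]
spacer top S [[0.5440768137427316, 0.24116042233464136], [0.5427368115863102, 0.2562314520753199], [0.6340193498368212, 0.28016556616179317], [0.6355206142250192, 0.26818289837167314]] c [0.5891 0.2614] [np.float64(0.0151), np.float64(0.0944), np.float64(0.0121), np.float64(0.0954)] [np.float64(95.1), np.float64(14.7), np.float64(-82.9), np.float64(-163.5)]
jaw fixed T [[0.6879259675064726
[... 2339 characters left out ...]
0388207148518, -0.29444058428830994], [0.4803625142420067, -0.2501002893863354]] c [ 0.5423 -0.2824] [np.float64(0.0447), np.float64(0.1284), np.float64(0.0446), np.float64(0.1314)] [np.float64(-99.5), np.float64(171.0), np.float64(84.4), np.float64(-9.0)]
holder_b_floor [(0.95, array([ 0.542 , -0.2742,  0.007 ]))]
holder_c_floor [(0.66, array([ 0.5518, -0.222 ,  0.007 ])), (0.54, array([ 0.4257, -0.0159,  0.007 ]))]
stem_center [(0.66, array([ 0.5508, -0.2846,  0.018 ])), (0.35, array([ 0.5475, -0.2195,  0.018 ]))]
swivel_center []
canister_center [(0.94, array([ 0.5981, -0.0007,  0.08  ])), (0.5, array([ 0.5304, -0.2581,  0.08  ]))]
gauge_center [(0.84, array([ 0.425 , -0.0197,  0.013 ]))]
```

```bash
cat >> h.py <<'E'
def go(x,y,z,psi):
    """shift/turn in tool axes to reach TCP xyz with tool-x yaw psi deg, tool down"""
    s=arm.sense();M=R.from_quat(s['tool_rot']).as_matrix();d=M.T@(np.array([x,y,z])-s['position'])
    c=np.degrees(np.arctan2(M[1,0],M[0,0]));t=-(psi-c);t=(t+180)%360-180
    print('t %.2f pos %s yaw %.1f open %.4f F %s T %s tilt %.2f'%(s['t'],np.round(s['position'],4),c,s['opening'],np.round(s['wrist_force'],1),np.round(s['torque'],2),np.degrees(np.arccos(-M[2,2]))))
    print('q',np.round(s['joint_positions'],3),'shift mm',np.round(d*1000,1),'turn',round(t,2))
E
python3 -c "
from h import *
go(.587,.2625,.17,194.9)"
```

```text
t 1.05 pos [0.151  0.5028 0.2125] yaw 163.3 open 0.0856 F [ 0.6  0.8 -0. ] T [-0.01  0.03  0.06] tilt 0.00
q [ 1.124  0.263 -0.048  1.259  0.     1.416] shift mm [-486.7 -104.7   42.5] turn -31.62
```

>>> carry_out(
  rows=[
    [1, -0.04, -0.009, 0, -5],
    [1, -0.08, -0.018, 0, -10],
    [1, -0.12, -0.026, 0, -15],
    [1, -0.16, -0.035, 0, -20],
    [1, -0.2, -0.044, 0, -25],
    [1, -0.24, -0.052, 0, -30],
    [1, -0.28, -0.061, 0, -31.6],
    [1, -0.32, -0.07, 0, -31.6],
    [1, -0.36, -0.078, 0, -31.6],
    [1, -0.4, -0.087, 0, -31.6],
  ],
  squeeze=100,
)

```text
t: 1.88
position: [0.5108, 0.3031, 0.2125]
tool_rot: [-0.129, 0.992, 0.0, 0.0]
wrist_force: [-0.6, 1.5, 0.1]
opening: 0.0856
```

```bash
python3 -c "
from h import *
go(.587,.2625,.15,194.9)"
```

```text
t 1.88 pos [0.5108 0.3031 0.2125] yaw -165.1 open 0.0856 F [-0.6  1.5  0.1] T [-0.01  0.07  0.06] tilt 0.01
q [0.398 0.383 0.132 1.319 0.    0.139] shift mm [-63.3 -58.8  62.5] turn -0.03
```

>>> carry_out(
  rows=[
    [1, -0.02, -0.02, 0.02, 0],
    [1, -0.045, -0.04, 0.04, 0],
    [1, -0.0633, -0.0588, 0.0625, 0],
    [1, -0.0633, -0.0588, 0.0625, 0],
    [1, -0.0633, -0.0588, 0.0625, 0],
  ],
)

```text
t: 2.3
position: [0.5855, 0.2628, 0.1484]
tool_rot: [-0.129, 0.992, -0.0, -0.001]
wrist_force: [-0.8, 0.3, -0.5]
opening: 0.0854
```

```bash
python3 -c "
from h import *
snap('scene','s1.png',(100,250,230,430),4);snap('top','t1.png',(110,290,120,300),4)
go(.587,.2625,.088,194.9)"
```

```text
t 2.40 pos [0.5851 0.2642 0.1506] yaw -165.1 open 0.0852 F [-0.3  0.2 -0.6] T [0.02 0.   0.02] tilt 0.02
q [0.297 0.487 0.136 1.22  0.    0.037] shift mm [-1.4 -2.2 62.6] turn -0.01
```

View pics/s1.png

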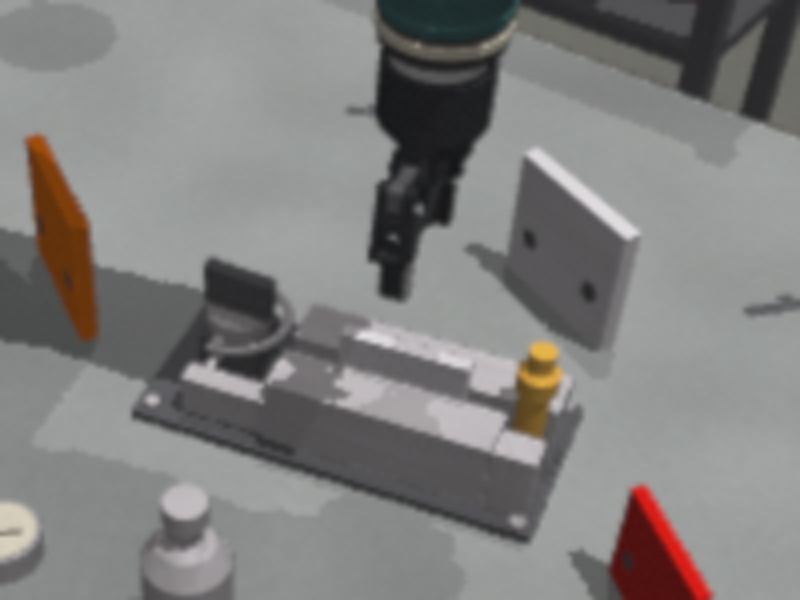

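The gripper is above the spacer, with its near fingertip at (395,295) in the crop and the spacer's top edge below it. I'll descend and grip.

>>> carry_out(
  rows=[
    [1, -0.0014, -0.0022, 0.02, 0],
    [1, -0.0014, -0.0022, 0.04, 0],
    [0.8, -0.0014, -0.0022, 0.0615, 0],
    [0.6, -0.0014, -0.0022, 0.0615, 0],
    [0.5, -0.0014, -0.0022, 0.0615, 0],
    [0.5, -0.0014, -0.0022, 0.0615, 0],
  ],
)

```text
t: 2.9
position: [0.5876, 0.2628, 0.0904]
tool_rot: [-0.13, 0.992, 0.0, 0.001]
wrist_force: [-0.2, -0.2, -0.2]
opening: 0.0428
```

>>> carry_out(
  rows=[
    [0.3, 0, 0, 0, 0],
    [0, 0, 0, 0, 0],
    [0, 0, 0, 0, 0],
    [0, 0, 0, 0, 0],
    [0, 0, 0, 0, 0],
    [0, 0, 0, 0, 0],
    [0, 0, 0, 0, 0],
  ],
)

```text
t: 3.48
position: [0.5873, 0.2621, 0.0885]
tool_rot: [-0.129, 0.992, -0.0, -0.0]
wrist_force: [-0.1, -0.2, -0.6]
opening: -0.0002
```

```bash
python3 -c "
from h import *
snap('scene','s2.png',(100,250,230,430),4)
go(.587,.2625,.18,194.9)"
```

```text
t 3.53 pos [0.5873 0.2621 0.0885] yaw -165.1 open -0.0000 F [ 0.5 -0.2 -0.2] T [-0.03 -0.03 -0.  ] tilt 0.00
q [0.293 0.52  0.022 1.073 0.    0.033] shift mm [  0.2   0.5 -91.5] turn -0.02
```

View pics/s2.png

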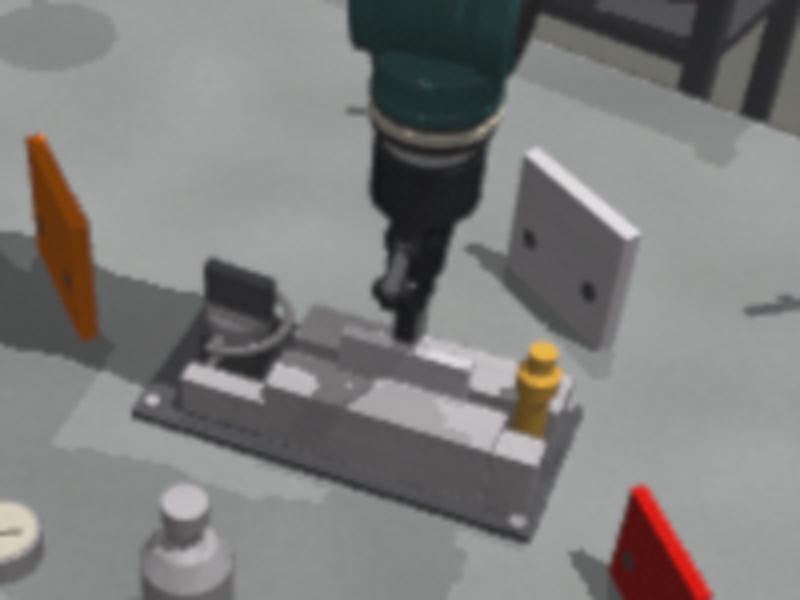

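The gripper closed fully (opening 0), so it missed the plate. In the crop the shut fingertips sit at about (408,340), on or behind the plate's top edge. I'll check the geometry before moving again.

```bash
python3 - <<'E'
from h import *
for X in([.5873,.2621,.0745],[.5873,.2621,.0885],[.587,.2625,.1],[.587,.2625,.07]):
    a=proj('scene',X)[0];b=proj('top',X)[0];print(X,'scene crop',(a[::-1]-[230,100])*4,'top',b)
snap('top','t2.png',(110,290,120,300),4)
snap('scene','s2b.png',(165,215,310,370),12)
for t in ('spacer_center',):
    for d in viewer.silhouettes(t,'scene')[:4]:
        r,c=np.nonzero(d['pixels']);print(d['conf'],d['point'],r.min(),r.max(),c.min(),c.max(),len(r))
E
```

```text
[0.5873, 0.2621, 0.0745] scene crop [402.33347637 369.69681324] top [186.4295517  203.31784809]
[0.5873, 0.2621, 0.0885] scene crop [403.96833976 355.8383455 ] top [185.38234308 202.3022301 ]
[0.587, 0.2625, 0.1] scene crop [405.30078076 343.81410657] top [184.62919368 201.27591547]
[0.587, 0.2625, 0.07] scene crop [401.78342187 373.64387338] top [186.88576051 203.47325471]
0.89 [189.2, 332.8] 181 198 314 347 334
0.78 [244.9, 393.9] 223 269 382 407 683
0.62 [160.9, 368.8] 138 187 357 389 1026
0.58 [162.9, 247.0] 134 184 236 254 535
```

View pics/t2.png

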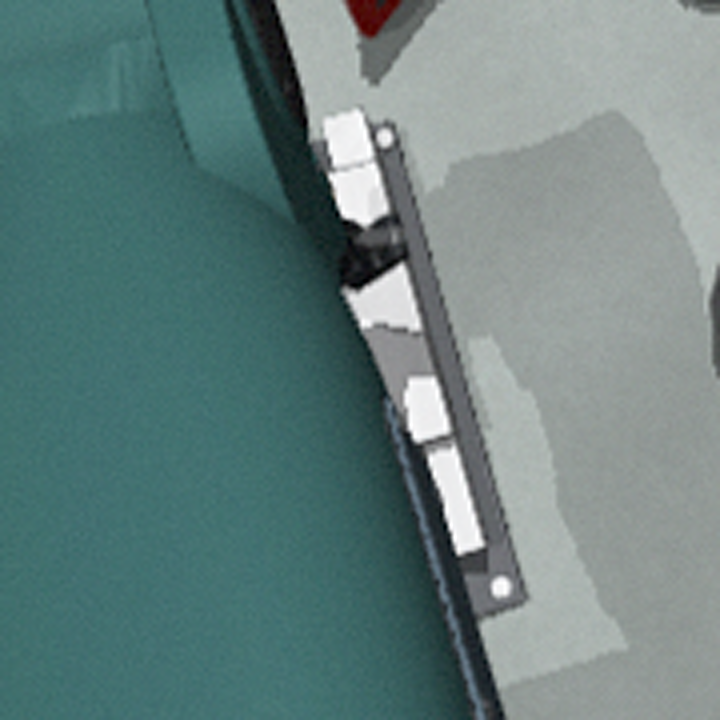

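View pics/s2b.png

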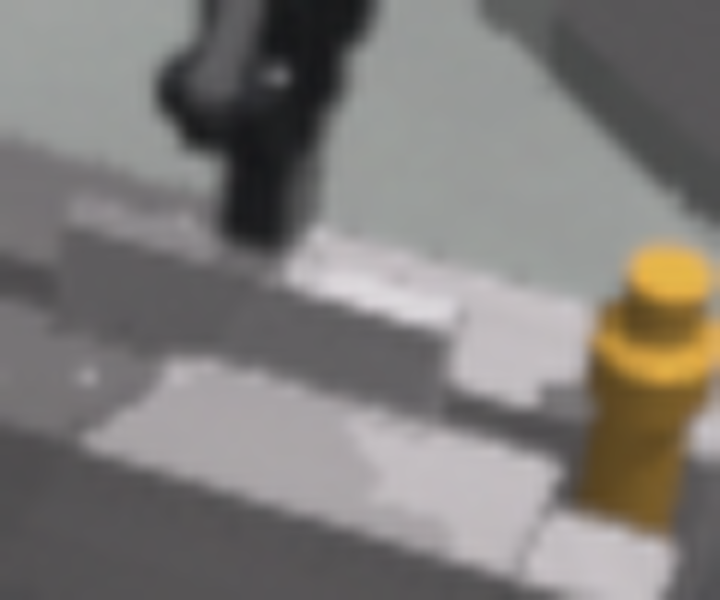

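```bash
python3 - <<'E'
from h import *
yv=np.array([-np.sin(np.radians(14.9)),np.cos(np.radians(14.9)),0])
for s in(-.043,.057,-.057,.043):
  for dz in(0,-.014,.014):
    print(s,dz,((proj('scene',np.array([.5853,.2635,.149+dz])+s*yv)[0])[::-1]-[230,100])*4)
s=arm.sense();print(s['joint_positions'],s['wrist_force'])
for z in (.0745,.09,.1,.103): print(z,atz('scene',(100+340/4,230+408/4),z))
E
cd pics; ls
```

```text
-0.043 0 [389.75475229 327.34332611]
-0.043 -0.014 [388.14777797 342.35906095]
-0.043 0.014 [391.39236544 312.04129886]
0.057 0 [435.65468557 245.27513615]
0.057 -0.014 [433.73187209 260.17855104]
0.057 0.014 [437.61207885 230.10369882]
-0.057 0 [382.88842454 339.62018688]
-0.057 -0.014 [381.33282267 354.64528739]
-0.057 0.014 [384.47393775 324.3061815 ]
0.043 0 [429.5420439  256.20442083]
0.043 -0.014 [427.65852131 271.12778835]
0.043 0.014 [431.45971102 241.01052228]
[2.93114901e-01 5.20150162e-01 2.18824201e-02 1.07260165e+00
 3.31941654e-05 3.34240367e-02] [-0.74445849  0.01696191  0.44093437]
0.0745 [0.57190227 0.29235884 0.0745    ]
0.09 [0.58057966 0.2770875  0.09      ]
0.1 [0.58617798 0.26723502 0.1       ]
0.103 [0.58785747 0.26427928 0.103     ]
s1.png
s2.png
s2b.png
scene0.png
sceneclamp.png
t1.png
t2.png
top0.png
topclamp.png
tophold.png
```

View pics/t1.png

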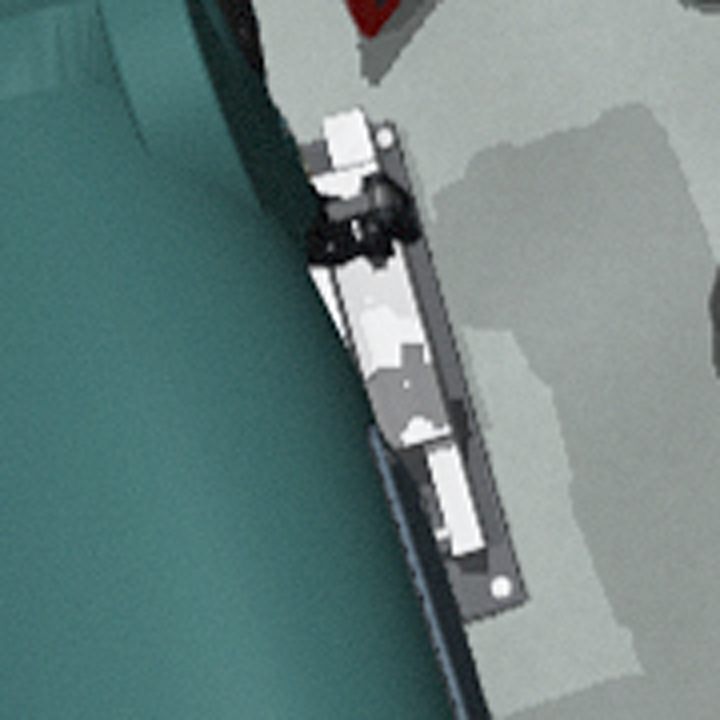

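```bash
python3 - <<'E'
from h import *
np.set_printoptions(precision=1,suppress=True)
yv=np.array([-np.sin(np.radians(14.9)),np.cos(np.radians(14.9)),0])
for s in(-.057,-.043,0,.043):
  for z in(.14,.18,.22):
    X=np.array([.5853,.2635,z])+s*yv
    print(s,z,'top crop',((proj('top',X)[0])[::-1]-[120,110])*4,'scene crop',((proj('scene',X)[0])[::-1]-[230,100])*4)
c=viewer.calibration('top');print(R.from_quat(c['orientation']).as_matrix())
# start pose check
for z in (.198,.212,.24,.28): print(z,proj('scene',[.151,.503,z])[0],proj('top',[.151,.503,z])[0])
E
```

```text
-0.057 0.14 top crop [408.3 260.8] scene crop [381.9 349.3]
-0.057 0.18 top crop [398.9 245.6] scene crop [386.4 305.3]
-0.057 0.22 top crop [388.6 229. ] scene crop [391.3 258.8]
-0.043 0.14 top crop [384.4 267.6] scene crop [388.7 337. ]
-0.043 0.18 top crop [373.9 252.7] scene crop [393.4 293.1]
-0.043 0.22 top crop [362.4 236.4] scene crop [398.4 246.6]
0 0.14 top crop [310.7 288.6] scene crop [409.  300.5]
0 0.18 top crop [296.9 274.6] scene crop [414.1 256.7]
0 0.22 top crop [281.8 259.3] scene crop [419.6 210.5]
0.043 0.14 top crop [236.8 309.7] scene crop [428.3 265.8]
0.043 0.18 top crop [219.7 296.6] scene crop [433.8 222.2]
0.043 0.22 top crop [200.9 282.4] scene crop [439.6 176.2]
[[-0.  -1.   0.1]
 [-1.   0.  -0. ]
 [-0.  -0.1 -1. ]]
0.198 [ 80.2 270.9] [396.6  70. ]
0.212 [ 76.6 270.8] [399.   66.4]
0.24 [ 69.  270.6] [404.1  58.8]
0.28 [ 57.9 270.3] [411.9  47. ]
```

```bash
python3 - <<'E'
import cv2
i=cv2.imread('pics/scene0.png')[0:120,200:340];cv2.imwrite('pics/s0z.png',cv2.resize(i,None,fx=5,fy=5,interpolation=2))
i=cv2.imread('pics/top0.png')[340:420,0:120];cv2.imwrite('pics/t0z.png',cv2.resize(i,None,fx=5,fy=5,interpolation=2))
E
```

```text
(no output)
```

View pics/s0z.png

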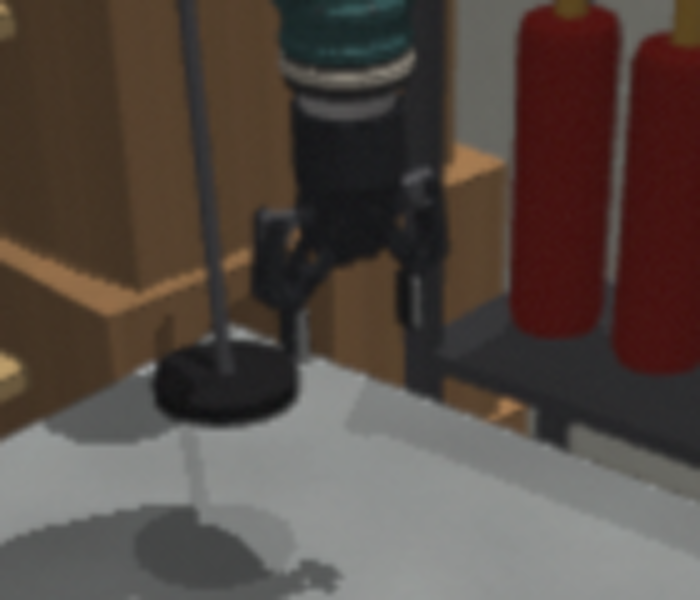

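View pics/t0z.png

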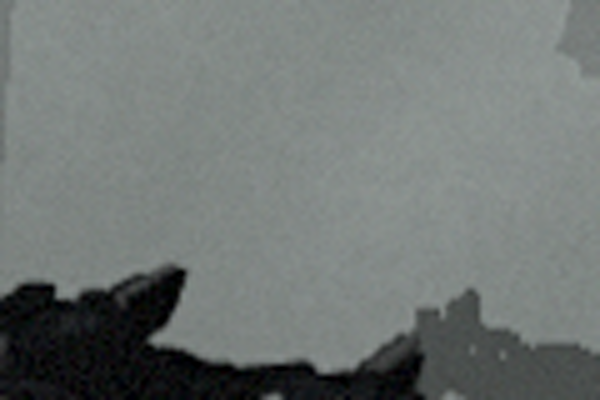

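```bash
python3 - <<'E'
from h import *
print(tri((68.5,270.5),(400.5,60.5)), tri((72,259),(408,84)),tri((65,282),(393,37)))
E
```

```text
[0.15861435 0.49577465 0.24704748] [0.14409354 0.45187364 0.24647048] [0.1735118  0.54009569 0.24777146]
```

>>> carry_out(
  rows=[
    [0.4, 0, 0, -0.02, 0],
    [0.5, 0, 0, -0.03, 0],
    [0.5, 0, 0, -0.03, 0],
    [0.5, 0, 0, -0.03, 0],
    [0.5, 0, 0, -0.03, 0],
    [0.5, 0, 0, -0.03, 0],
  ],
)

```text
t: 4.18
position: [0.587, 0.262, 0.1177]
tool_rot: [-0.13, 0.992, -0.0, -0.0]
wrist_force: [-0.2, -0.5, 0.1]
opening: 0.0424
```

```bash
python3 -c "
from h import *
snap('scene','s3.png',(140,220,290,390),7)
snap('top','t3.png',(110,290,120,300),4)
go(.587,.2625,.06,194.9)"
```

```text
t 4.28 pos [0.587  0.262  0.1178] yaw -165.1 open 0.0425 F [-0.1 -0.5 -0.2] T [-0.04  0.02 -0.02] tilt 0.06
q [0.293 0.504 0.075 1.143 0.    0.033] shift mm [-0.2  0.5 57.8] turn -0.02
```

View pics/s3.png

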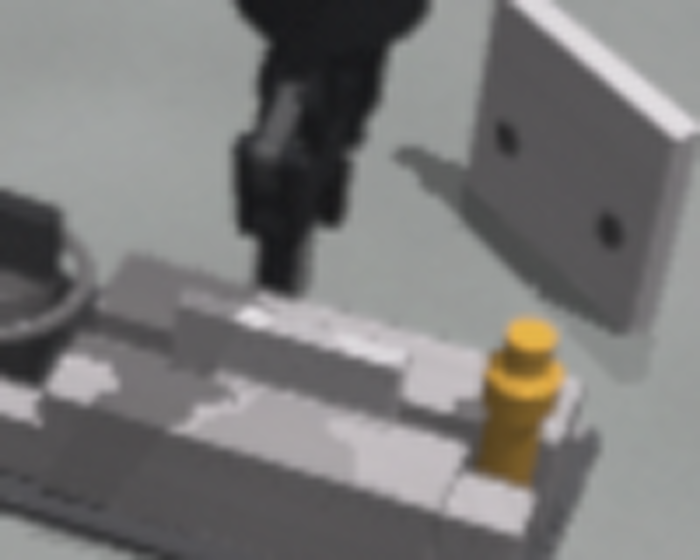

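```bash
python3 - <<'E'
from h import *
yv=np.array([-np.sin(np.radians(14.9)),np.cos(np.radians(14.9)),0])
for s in(-.028,.028):
  for z in(.1,.11,.12,.13,.14,.15):
    X=np.array([.587,.262,z])+s*yv
    print(s,z,(proj('scene',X)[0][::-1]-[290,140])*7,(proj('top',X)[0][::-1]-[120,110])*4)
E
```

```text
-0.028 0.1 [266.12603204 363.71822972] [371.94897646 285.36226908]
-0.028 0.11 [268.11394972 345.85254937] [369.3866397  282.09578679]
-0.028 0.12 [270.12797905 327.75220015] [366.77062134 278.76087089]
-0.028 0.13 [272.1686379  309.41252787] [364.09921658 275.35534805]
-0.028 0.14 [274.23645793 290.82875443] [361.37064762 271.87695197]
-0.028 0.15 [276.33198506 271.99597372] [358.58305977 268.32331825]
0.028 0.1 [310.38367309 282.15824778] [279.85688042 311.66011732]
0.028 0.11 [312.58914564 264.33589286] [276.3319094  308.65947783]
0.028 0.12 [314.82267554 246.28680735] [272.73292051 305.59583045]
0.028 0.13 [317.08480162 228.00663697] [269.05755764 302.46716955]
0.028 0.14 [319.37607661 209.4909152 ] [265.30336363 299.27140347]
0.028 0.15 [321.69706756 190.73505968] [261.46777478 296.00634984]
```

View pics/t3.png

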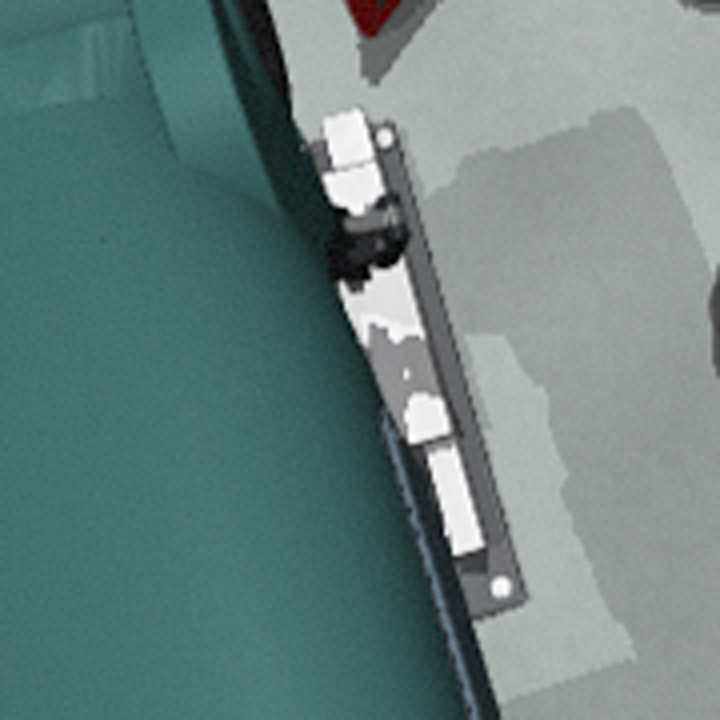

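The tips triangulate about 30 mm higher than the reported TCP implies: the near tip is at z≈0.140, where I expected 0.110. The starting picture shows the same shift, while x and y agree. I'll apply that correction and go down in steps, watching the force.

>>> carry_out(
  rows=[
    [0.5, 0, 0, 0.015, 0],
    [0.5, 0, 0, 0.03, 0],
    [0.5, 0, 0, 0.045, 0],
    [0.5, 0, 0, 0.05, 0],
    [0.5, 0, 0, 0.05, 0],
    [0.5, 0, 0, 0.05, 0],
  ],
)

```text
t: 4.78
position: [0.5873, 0.2621, 0.0687]
tool_rot: [-0.13, 0.992, 0.0, -0.0]
wrist_force: [0.3, -1.0, -0.0]
opening: 0.0425
```

```bash
python3 -c "
from h import *
snap('scene','s4.png',(140,220,290,390),7)
go(.587,.2625,.06,194.9)"
```

```text
t 4.83 pos [0.5876 0.2622 0.0692] yaw -165.1 open 0.0428 F [ 0.9  0.5 -0.3] T [-0.02 -0.01 -0.02] tilt 0.04
q [ 0.293  0.533 -0.011  1.027  0.     0.033] shift mm [0.5 0.5 9.2] turn -0.02
```

View pics/s4.png

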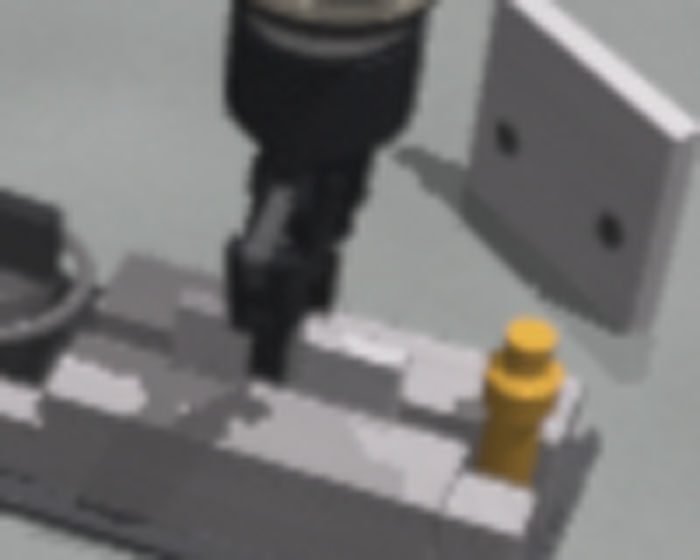

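The near finger is now in front of the plate, with its tip at (265,378), about 20 mm above the jaw top. I'll go 10 mm lower and close.

>>> carry_out(
  rows=[
    [0.5, 0, 0, 0.005, 0],
    [0.5, 0, 0, 0.01, 0],
    [0.3, 0, 0, 0.01, 0],
    [0, 0, 0, 0.01, 0],
    [0, 0, 0, 0.01, 0],
    [0, 0, 0, 0.01, 0],
    [0, 0, 0, 0.01, 0],
    [0, 0, 0, 0.01, 0],
  ],
  squeeze=100,
)

```text
t: 5.5
position: [0.5873, 0.262, 0.0588]
tool_rot: [-0.129, 0.992, -0.0, 0.0]
wrist_force: [-2.9, -2.0, 5.4]
opening: 0.0098
```

```bash
python3 -c "
from h import *
snap('scene','s5.png',(140,220,290,390),7)
go(.587,.2625,.18,194.9)"
```

```text
t 5.55 pos [0.5873 0.262  0.0588] yaw -165.1 open 0.0099 F [-2.9 -2.3  5.2] T [-0.38  0.54 -0.08] tilt 0.01
q [ 0.293  0.54  -0.028  1.003 -0.     0.033] shift mm [ 1.000e-01  5.000e-01 -1.212e+02] turn -0.02
```

View pics/s5.png

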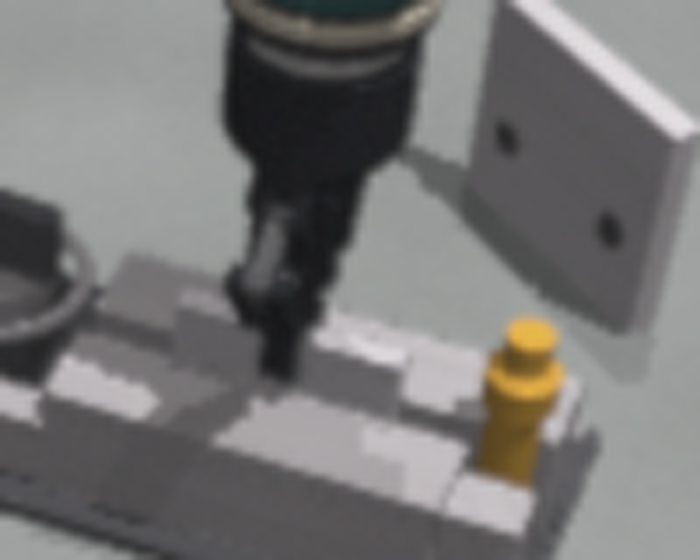

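Gripped: the opening reads 9.8 mm on the 12 mm plate. Now I'll pull straight up.

>>> carry_out(
  rows=[
    [0, 0, 0, -0.004, 0],
    [0, 0, 0, -0.01, 0],
    [0, 0, 0, -0.018, 0],
    [0, 0, 0, -0.026, 0],
    [0, 0, 0, -0.034, 0],
    [0, 0, 0, -0.042, 0],
    [0, 0, 0, -0.05, 0],
    [0, 0, 0, -0.058, 0],
    [0, 0, 0, -0.066, 0],
    [0, 0, 0, -0.07, 0],
  ],
)

```text
t: 6.38
position: [0.5878, 0.2623, 0.1302]
tool_rot: [-0.13, 0.992, 0.0, 0.001]
wrist_force: [0.0, -0.5, -2.6]
opening: 0.01
```

```bash
python3 -c "
from h import *
snap('scene','s6.png',(120,220,270,410),5)
go(.587,.2625,.25,194.9)"
```

```text
t 6.43 pos [0.588  0.2624 0.1304] yaw -165.1 open 0.0103 F [ 0.8 -0.6 -2.9] T [ 0.02 -0.05  0.03] tilt 0.13
q [0.293 0.497 0.099 1.17  0.    0.033] shift mm [   0.6    0.4 -119.6] turn -0.01
```

View pics/s6.png

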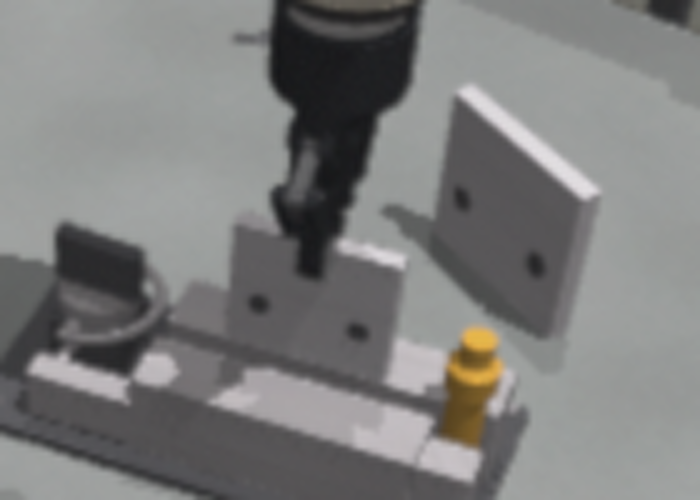

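The spacer is out and held level, with its plugs at (258,303) and (357,331). I'll raise it above canister height.

>>> carry_out(
  rows=[
    [0, 0, 0, -0.015, 0],
    [0, 0, 0, -0.03, 0],
    [0, 0, 0, -0.05, 0],
    [0, 0, 0, -0.07, 0],
    [0, 0, 0, -0.09, 0],
    [0, 0, 0, -0.11, 0],
    [0, 0, 0, -0.12, 0],
    [0, 0, 0, -0.12, 0],
  ],
)

```text
t: 7.1
position: [0.5881, 0.2623, 0.2507]
tool_rot: [-0.129, 0.992, 0.0, 0.002]
wrist_force: [1.2, -0.2, -2.8]
opening: 0.01
```

```bash
python3 -c "
from h import *
go(.559,-.1737,.25,170.9)"
```

```text
t 7.10 pos [0.5881 0.2623 0.2507] yaw -165.1 open 0.0100 F [ 1.2 -0.2 -2.8] T [ 0.   -0.05  0.01] tilt 0.19
q [0.293 0.472 0.381 1.476 0.    0.033] shift mm [ 1.401e+02 -4.139e+02  1.000e-01] turn 23.98
```

>>> carry_out(
  rows=[
    [0, 0.005, -0.014, 0, 1],
    [0, 0.012, -0.035, 0, 2],
    [0, 0.02, -0.06, 0, 4],
    [0, 0.029, -0.085, 0, 6],
    [0, 0.037, -0.11, 0, 8],
    [0, 0.046, -0.135, 0, 10],
    [0, 0.054, -0.16, 0, 12],
    [0, 0.063, -0.185, 0, 14],
    [0, 0.071, -0.21, 0, 16],
    [0, 0.08, -0.235, 0, 18],
  ],
)

```text
t: 7.93
position: [0.5694, 0.0128, 0.2473]
tool_rot: [0.028, 1.0, 0.0, -0.001]
wrist_force: [-0.5, -0.0, -1.5]
opening: 0.0097
```

```bash
python3 -c "
from h import *
go(.559,-.1737,.25,170.9)"
```

```text
t 7.93 pos [0.5694 0.0128 0.2473] yaw 176.7 open 0.0097 F [-0.5 -0.  -1.5] T [ 0.01 -0.05 -0.01] tilt 0.08
q [-0.121  0.336  0.152  1.388 -0.    -0.064] shift mm [  -0.2 -186.8   -2.7] turn 5.85
```

>>> carry_out(
  rows=[
    [0, 0, -0.025, 0, 1],
    [0, 0, -0.05, 0, 2],
    [0, 0, -0.075, 0, 3],
    [0, 0, -0.1, 0, 4],
    [0, 0, -0.125, 0, 5],
    [0, 0, -0.15, 0, 5.8],
    [0, 0, -0.17, 0, 5.8],
    [0, 0, -0.183, 0, 5.8],
    [0, 0, -0.187, 0, 5.8],
    [0, 0, -0.187, 0, 5.8],
  ],
)

```text
t: 8.77
position: [0.5597, -0.1728, 0.2478]
tool_rot: [0.078, 0.997, 0.0, -0.0]
wrist_force: [-0.3, 0.3, -2.2]
opening: 0.0104
```

>>> carry_out(
  rows=[
    [0, 0, 0, 0, 0],
    [0, 0, 0, 0, 0],
    [0, 0, 0, 0, 0],
  ],
)

```text
t: 9.02
position: [0.5603, -0.1713, 0.2486]
tool_rot: [0.077, 0.997, 0.0, 0.0]
wrist_force: [0.4, -0.7, -2.5]
opening: 0.0096
```

```bash
python3 -c "
from h import *
go(.559,-.1737,.12,170.9)
snap('scene','s7.png',(180,380,120,320),3.5);snap('top','t7.png',(120,270,330,480),5)"
```

```text
t 9.02 pos [ 0.5603 -0.1713  0.2486] yaw 171.1 open 0.0096 F [ 0.4 -0.7 -2.5] T [0.06 0.01 0.03] tilt 0.01
q [-0.436  0.364  0.199  1.406  0.    -0.281] shift mm [  0.9  -2.6 128.6] turn 0.25
```

View pics/s7.png

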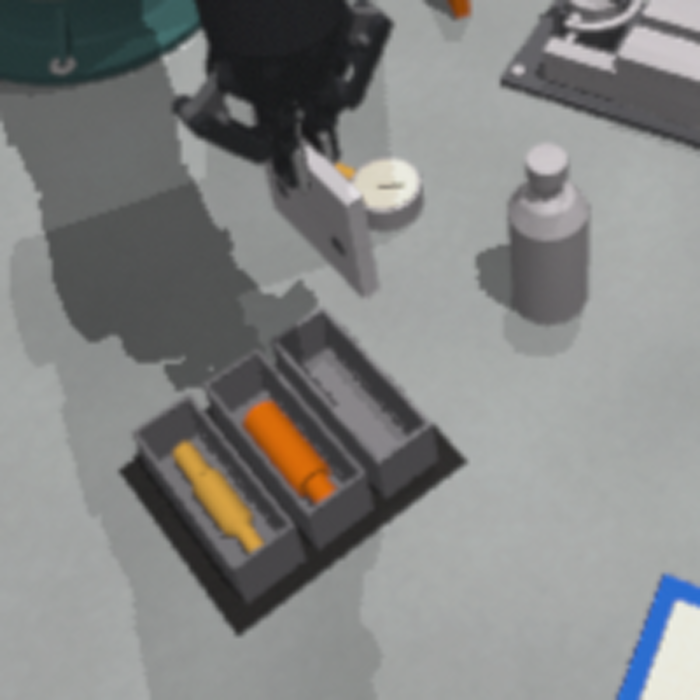

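The spacer hangs level above the empty holder, with its lower corner at (370,295) in the crop. I'll lower it to just above the walls.

>>> carry_out(
  rows=[
    [0, 0.001, -0.003, 0.015, 0.2],
    [0, 0.001, -0.003, 0.03, 0.2],
    [0, 0.001, -0.003, 0.05, 0.2],
    [0, 0.001, -0.003, 0.07, 0.2],
    [0, 0.001, -0.003, 0.09, 0.2],
    [0, 0.001, -0.003, 0.11, 0.2],
    [0, 0.001, -0.003, 0.125, 0.2],
    [0, 0.001, -0.003, 0.13, 0.2],
    [0, 0.001, -0.003, 0.13, 0.2],
    [0, 0.001, -0.003, 0.13, 0.2],
  ],
)

```text
t: 9.95
position: [0.559, -0.175, 0.1192]
tool_rot: [0.079, 0.997, -0.0, 0.0]
wrist_force: [-0.1, -0.4, -2.4]
opening: 0.0097
```

```bash
python3 -c "
from h import *
go(.559,-.1737,.0575,170.9)
snap('scene','s8.png',(230,370,130,270),5);snap('top','t8.png',(120,270,330,480),5)"
```

```text
t 9.95 pos [ 0.559  -0.175   0.1192] yaw 170.9 open 0.0097 F [-0.1 -0.4 -2.4] T [ 0.01 -0.   -0.03] tilt 0.03
q [-0.443  0.407 -0.087  1.076  0.    -0.284] shift mm [ 0.2  1.3 61.7] turn -0.0
```

View pics/s8.png

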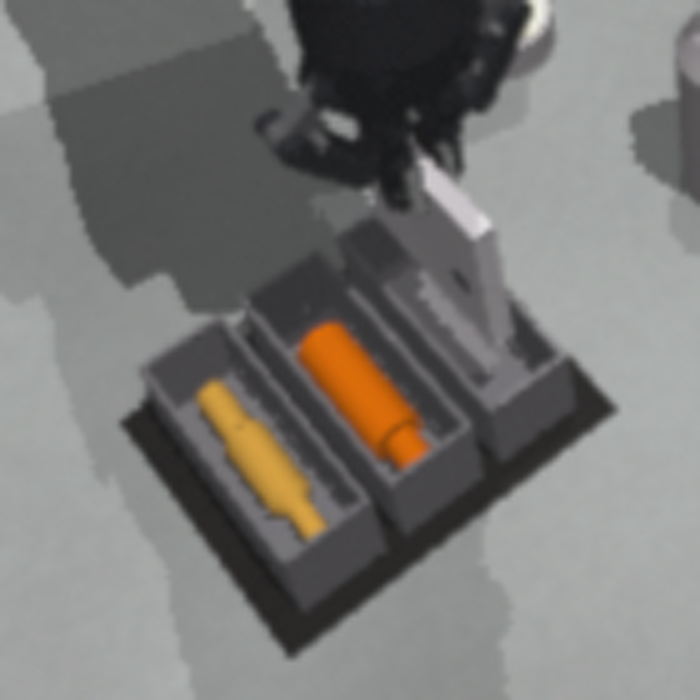

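View pics/t8.png

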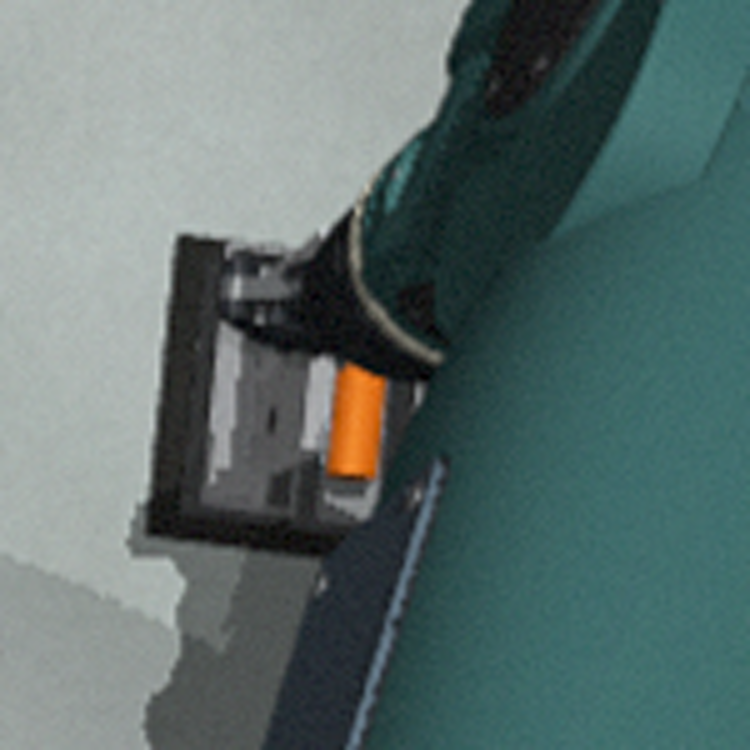

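```bash
python3 - <<'E'
from h import *
a=np.radians(-9.1);xv=np.array([np.cos(a),np.sin(a),0]);yv=np.array([-np.sin(a),np.cos(a),0])
for z in(.160,.070):
  for sy in(-.006,.006):
    X=np.array([.559,-.175,z])+.05*xv+sy*yv;print(z,sy,(proj('scene',X)[0][::-1]-[130,230])*5)
for sx in(-.066,.066):
  for sy in(-.023,.023):
    X=np.array([.559,-.1737,.053])+sx*xv+sy*yv;print('holder',sx,sy,(proj('scene',X)[0][::-1]-[130,230])*5)
E
```

```text
0.16 -0.006 [471.40676724 237.42150806]
0.16 0.006 [493.81506366 222.15144854]
0.07 -0.006 [493.11288109 347.60321107]
0.07 0.006 [513.78350752 332.75807006]
holder -0.066 -0.023 [335.38892377 232.1234145 ]
holder -0.066 0.023 [411.33539734 182.46014709]
holder 0.066 -0.023 [489.52487852 408.86505115]
holder 0.066 0.023 [567.79490779 351.30490217]
```

The projected spacer and holder corners match the picture within 1 px. I'll lower it the rest of the way, slowly at the end.

>>> carry_out(
  rows=[
    [0, 0, 0.001, 0.01, 0],
    [0, 0, 0.001, 0.02, 0],
    [0, 0, 0.001, 0.03, 0],
    [0, 0, 0.001, 0.04, 0],
    [0, 0, 0.001, 0.048, 0],
    [0, 0, 0.001, 0.054, 0],
    [0, 0, 0.001, 0.058, 0],
    [0, 0, 0.001, 0.06, 0],
    [0, 0, 0.001, 0.06, 0],
    [0, 0, 0.001, 0.06, 0],
  ],
)

```text
t: 10.88
position: [0.559, -0.1742, 0.0587]
tool_rot: [0.079, 0.997, -0.0, 0.0]
wrist_force: [0.6, -0.5, -2.1]
opening: 0.0099
```

```bash
python3 -c "
from h import *
go(.559,-.1737,.0555,170.9)"
```

```text
t 10.88 pos [ 0.559  -0.1742  0.0587] yaw 170.9 open 0.0099 F [ 0.6 -0.5 -2.1] T [-0.01  0.01  0.02] tilt 0.02
q [-0.441  0.451 -0.191  0.928 -0.    -0.282] shift mm [0.1 0.5 3.2] turn -0.02
```

>>> carry_out(
  rows=[
    [0, 0, 0, 0.001, 0],
    [0, 0, 0, 0.002, 0],
    [0, 0, 0, 0.003, 0],
    [0, 0, 0, 0.003, 0],
    [0, 0, 0, 0.003, 0],
  ],
)

```text
t: 11.3
position: [0.5591, -0.1743, 0.0558]
tool_rot: [0.079, 0.997, -0.0, 0.0]
wrist_force: [-0.5, 0.0, 1.7]
opening: 0.0101
```

```bash
python3 -c "
from h import *
go(.559,-.1737,.0555,170.9)"
```

```text
t 11.30 pos [ 0.5591 -0.1743  0.0558] yaw 170.9 open 0.0101 F [-0.5  0.   1.7] T [-0.03 -0.    0.01] tilt 0.04
q [-0.441  0.453 -0.196  0.921 -0.    -0.282] shift mm [0.2 0.5 0.3] turn -0.02
```

The force swung from −2.4 to +1.7 N, which means it has touched the floor. I'll add 0.5 mm, then open and retreat.

>>> carry_out(
  rows=[
    [0, 0, 0, 0.0005, 0],
    [0.1, 0, 0, 0.0005, 0],
    [0.2, 0, 0, 0.0005, 0],
    [0.3, 0, 0, 0.0005, 0],
    [0.5, 0, 0, 0.0005, 0],
    [0.6, 0, 0, 0.0005, 0],
    [0.6, 0, 0, 0.0005, 0],
    [0.6, 0, 0, 0.0005, 0],
  ],
)

```text
t: 11.97
position: [0.5588, -0.1741, 0.0549]
tool_rot: [0.079, 0.997, 0.0, -0.0]
wrist_force: [-0.8, 0.6, -0.6]
opening: 0.0516
```

```bash
python3 -c "
from h import *
go(.559,-.1737,.0555,170.9)
snap('scene','s9.png',(230,370,130,270),5)"
```

```text
t 11.97 pos [ 0.5588 -0.1741  0.0549] yaw 170.9 open 0.0516 F [-0.8  0.6 -0.6] T [0.04 0.   0.02] tilt 0.01
q [-0.441  0.454 -0.197  0.92  -0.    -0.282] shift mm [-0.1  0.4 -0.6] turn -0.02
```

View pics/s9.png

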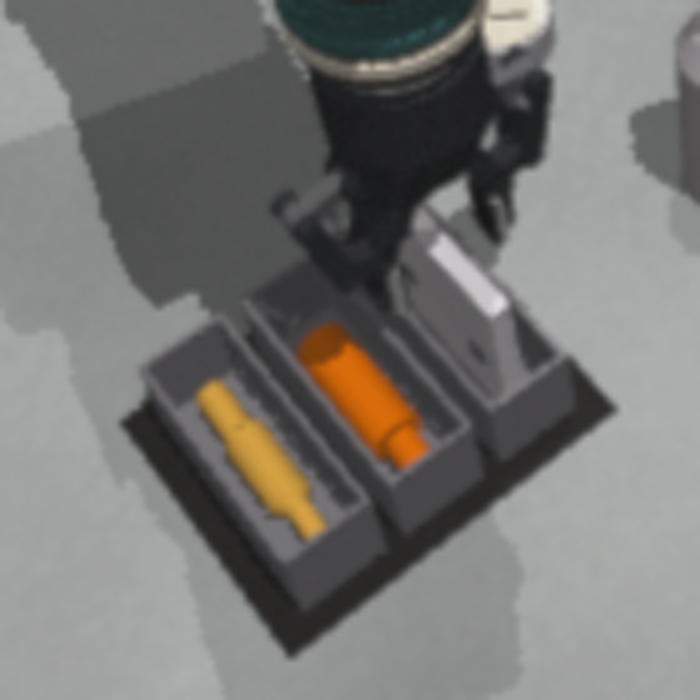

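The spacer stands upright in the empty holder with its top end at (490,298) in the crop, and the fingers are clear of it. Now I'll go straight up.

>>> carry_out(
  rows=[
    [0.6, 0, 0, -0.015, 0],
    [0.6, 0, 0, -0.03, 0],
    [0.6, 0, 0, -0.06, 0],
    [0.6, 0, 0, -0.09, 0],
    [0.6, 0, 0, -0.12, 0],
    [0.6, 0, 0, -0.15, 0],
    [0.6, 0, 0, -0.17, 0],
    [0.6, 0, 0, -0.17, 0],
  ],
)

```text
t: 12.68
position: [0.5602, -0.1747, 0.2291]
tool_rot: [0.079, 0.997, -0.001, 0.003]
wrist_force: [0.1, -0.9, 0.1]
opening: 0.0515
```

```bash
python3 -c "
from h import *
snap('scene','s10.png',(230,370,130,270),5)
go(.4375,.254,.225,12)"
```

```text
t 12.73 pos [ 0.5597 -0.1745  0.2268] yaw 170.9 open 0.0511 F [-0.  -0.4 -0.8] T [-0.02 -0.01  0.03] tilt 0.20
q [-0.441  0.365  0.141  1.344 -0.    -0.282] shift mm [188.6 403.8   0.8] turn 158.88
```

View pics/s10.png

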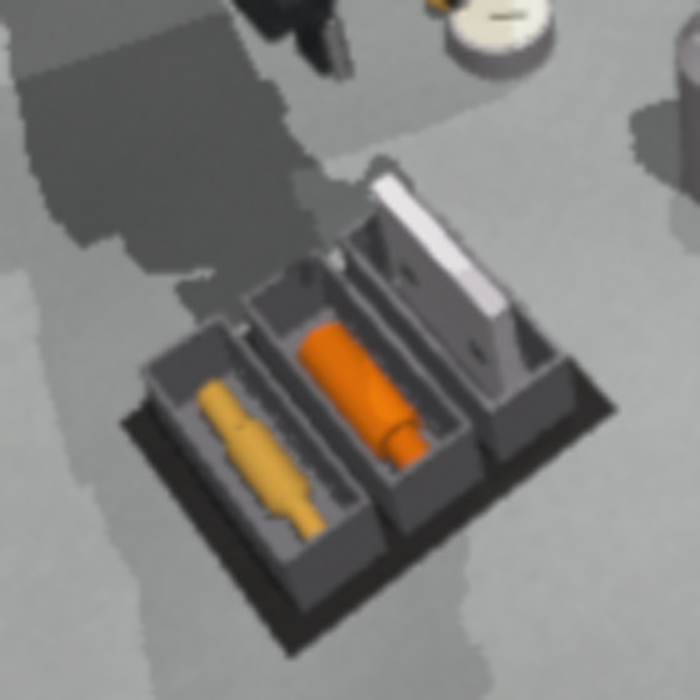

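>>> carry_out(
  rows=[
    [0.6, 0.006, 0.013, 0, -6.5],
    [0.6, 0.02, 0.04, 0, -13],
    [0.6, 0.034, 0.07, 0, -20],
    [0.6, 0.048, 0.1, 0, -27],
    [0.6, 0.06, 0.13, 0, -34],
    [0.6, 0.075, 0.16, 0, -41],
    [0.6, 0.09, 0.19, 0, -48],
    [0.6, 0.104, 0.22, 0, -54],
    [0.6, 0.118, 0.25, 0, -60],
    [0.6, 0.132, 0.28, 0, -67],
  ],
)

```text
t: 13.57
position: [0.4717, 0.1246, 0.224]
tool_rot: [-0.486, 0.874, 0.0, -0.001]
wrist_force: [1.4, -0.0, -0.2]
opening: 0.0515
```

```bash
python3 -c "
from h import *
go(.4375,.254,.225,11)"
```

```text
t 13.57 pos [0.4717 0.1246 0.224 ] yaw -121.8 open 0.0515 F [ 1.4 -0.  -0.2] T [-0.06 -0.04  0.01] tilt 0.07
q [ 0.091  0.197 -0.107  1.268  0.    -0.924] shift mm [-91.9  97.3  -1. ] turn -132.85
```

>>> carry_out(
  rows=[
    [0.6, -0.015, 0.016, 0, -6.5],
    [0.6, -0.03, 0.032, 0, -13],
    [0.6, -0.045, 0.048, 0, -20],
    [0.6, -0.06, 0.064, 0, -27],
    [0.6, -0.075, 0.08, 0, -34],
    [0.6, -0.085, 0.09, 0, -41],
    [0.6, -0.092, 0.097, 0, -48],
    [0.6, -0.092, 0.097, 0, -54],
    [0.6, -0.092, 0.097, 0, -60],
    [0.6, -0.092, 0.097, 0, -67],
  ],
)

```text
t: 14.4
position: [0.4391, 0.2528, 0.2238]
tool_rot: [0.888, -0.46, -0.001, 0.001]
wrist_force: [-0.3, -0.5, 0.7]
opening: 0.051
```

>>> carry_out(
  rows=[
    [0.6, 0, 0, 0, -6.5],
    [0.6, 0, 0, 0, -13],
    [0.6, 0, 0, 0, -20],
    [0.6, 0, 0, 0, -27],
    [0.6, 0, 0, 0, -34],
    [0.6, 0, 0, 0, -41],
    [0.6, 0, 0, 0, -48],
    [0.6, 0, 0, 0, -54],
    [0.6, 0, 0, 0, -60],
    [0.6, 0, 0, 0, -66],
  ],
)

```text
t: 15.23
position: [0.4392, 0.2526, 0.2239]
tool_rot: [0.995, 0.097, -0.001, 0.0]
wrist_force: [-0.4, 0.3, 0.1]
opening: 0.0506
```

```bash
python3 -c "
from h import *
go(.4375,.254,.12,11)
snap('scene','s11.png',(110,250,230,390),5)"
```

```text
t 15.23 pos [0.4392 0.2526 0.2239] yaw 11.2 open 0.0506 F [-0.4  0.3  0.1] T [-0.06 -0.06 -0.01] tilt 0.09
q [ 0.361  0.229 -0.064  1.279 -0.    -2.976] shift mm [ -1.2  -1.8 103.9] turn 0.18
```

View pics/s11.png

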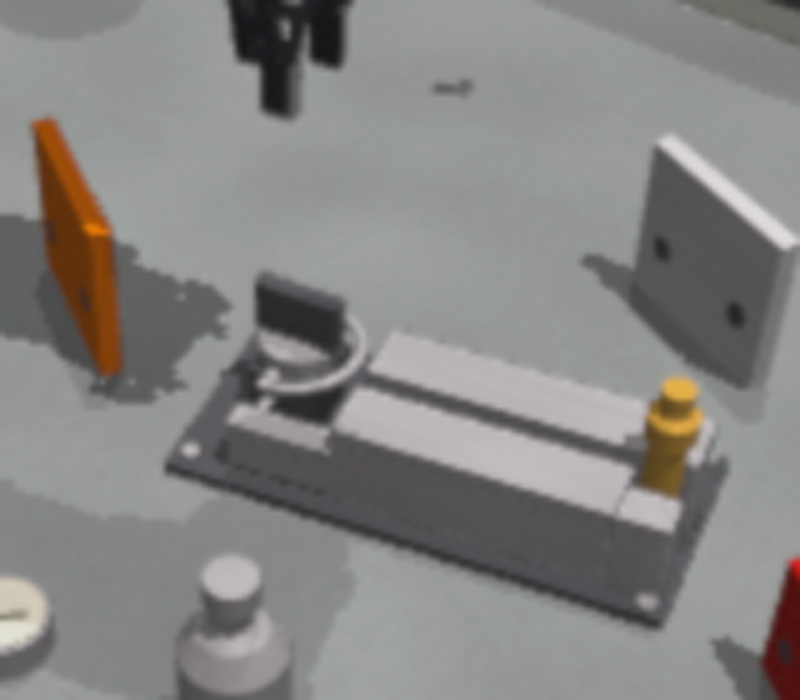

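The slot is empty and the cam bar's top edge runs from (260,277) to (345,306) in the crop, with the gripper above it. I'll come down to just above the bar.

>>> carry_out(
  rows=[
    [0.5, -0.001, -0.002, 0.03, 0.2],
    [0.5, -0.001, -0.002, 0.06, 0.2],
    [0.5, -0.001, -0.002, 0.09, 0.2],
    [0.5, -0.001, -0.002, 0.115, 0.2],
    [0.5, -0.001, -0.002, 0.125, 0.2],
    [0.5, -0.001, -0.002, 0.125, 0.2],
    [0.5, -0.001, -0.002, 0.125, 0.2],
  ],
)

```text
t: 15.87
position: [0.4378, 0.2543, 0.0995]
tool_rot: [0.996, 0.092, -0.001, 0.0]
wrist_force: [-0.3, -1.6, 1.2]
opening: 0.0426
```

```bash
python3 -c "
from h import *
go(.4375,.254,.054,11)
snap('scene','s12.png',(110,230,240,360),6)"
```

```text
t 15.87 pos [0.4378 0.2543 0.0995] yaw 10.6 open 0.0426 F [-0.3 -1.6  1.2] T [ 0.   -0.   -0.03] tilt 0.09
q [ 0.365  0.296 -0.321  0.955 -0.    -2.961] shift mm [-0.3  0.2 45.5] turn -0.41
```

View pics/s12.png

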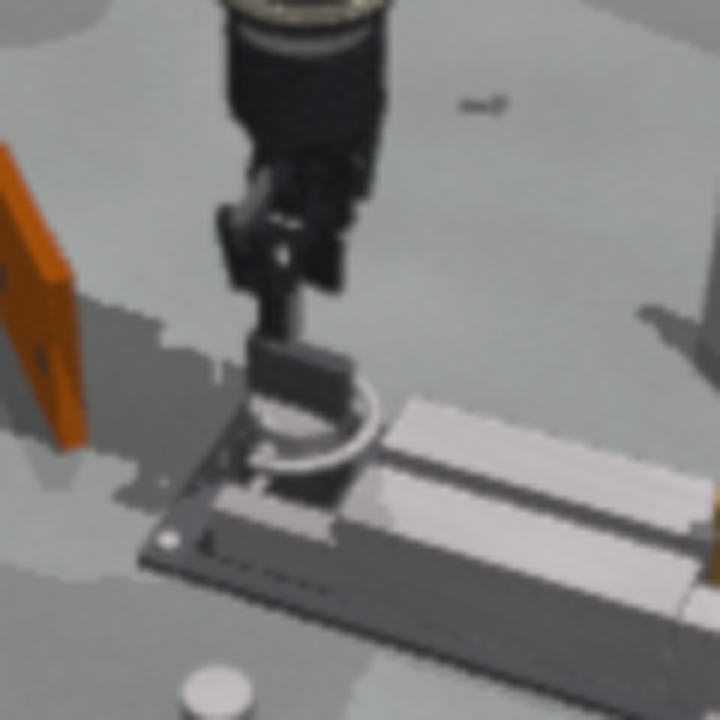

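>>> carry_out(
  rows=[
    [0.5, 0, 0, 0.012, -0.4],
    [0.5, 0, 0, 0.024, -0.4],
    [0.5, 0, 0, 0.034, -0.4],
    [0.5, 0, 0, 0.042, -0.4],
    [0.5, 0, 0, 0.043, -0.4],
    [0.5, 0, 0, 0.043, -0.4],
  ],
)

```text
t: 16.42
position: [0.4385, 0.2546, 0.0573]
tool_rot: [0.995, 0.096, 0.0, -0.0]
wrist_force: [0.3, -0.1, 0.2]
opening: 0.0427
```

```bash
python3 -c "
from h import *
go(.4375,.254,.054,11)
snap('scene','s13.png',(110,230,240,360),6)"
```

```text
t 16.42 pos [0.4385 0.2546 0.0573] yaw 11.1 open 0.0427 F [ 0.3 -0.1  0.2] T [0.02 0.01 0.02] tilt 0.01
q [ 0.365  0.334 -0.394  0.843 -0.    -2.969] shift mm [-1.1  0.4  3.3] turn 0.06
```

View pics/s13.png

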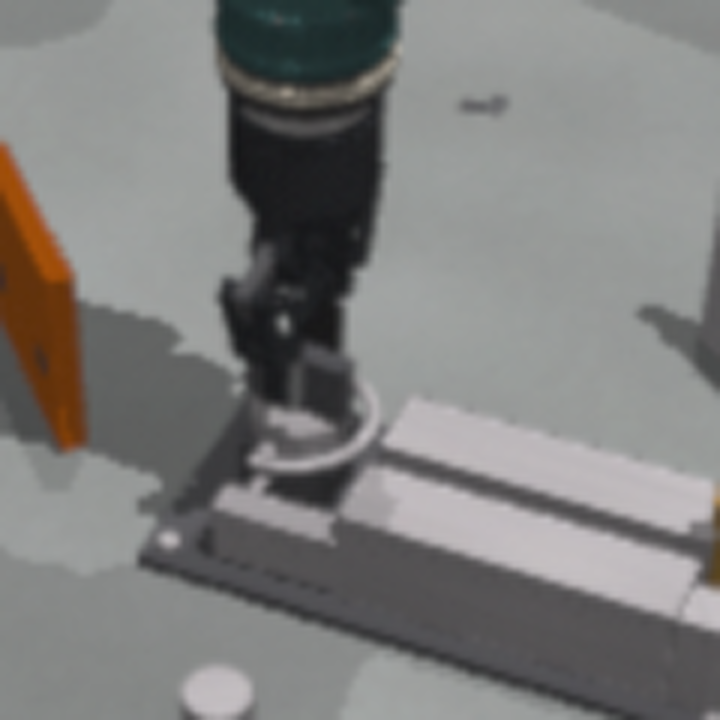

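```bash
python3 - <<'E'
from h import *
np.set_printoptions(precision=4,suppress=True)
T=lambda u,v,z,k=5,o=(130,150):atz('top',((v+.5)/k-.5+o[0],(u+.5)/k-.5+o[1]),z)
print(T(288,598,.06),T(232,600,.06),T(345,600,.06))
i=cv2.imread('pics/top0.png')[228:268,185:240];cv2.imwrite('pics/t0c.png',cv2.resize(i,None,fx=14,fy=14,interpolation=2))
i=cv2.imread('pics/scene0.png')[155:205,265:320];cv2.imwrite('pics/s0c.png',cv2.resize(i,None,fx=12,fy=12,interpolation=2))
# overlay model of disc/bar for axis guesses
for ax in([.4375,.254],[.4405,.2545]):
  for nm,o,k,n in(('t0c',(228,185),14,'top'),('s0c',(155,265),12,'scene')):
    im=cv2.imread(f'pics/{nm}.png')
    a=np.radians(11);xv=np.array([np.cos(a),np.sin(a),0]);yv=np.array([-xv[1],xv[0],0]);c=np.array([*ax,0])
    P=[c+[0,0,.098]+sx*.03*xv+sy*.007*yv for sx,sy in((1,1),(1,-1),(-1,-1),(-1,1))]
    D=[c+[.026*np.cos(t),.026*np.sin(t),.06] for t in np.linspace(0,6.28,40)]
    for Q,col in((P,(0,0,255)),(D,(0,255,0))):
        q=((proj(n,np.array(Q))-o+.5)*k-.5)[:,::-1];cv2.polylines(im,[q.astype(np.int32)],True,col,1)
    cv2.imwrite(f'pics/{nm}_{int(ax[0]*1e4)}.png',im)
E
python3 -c "
import cv2,numpy as np
a=[cv2.imread(f'pics/{n}.png') for n in('t0c_4375','t0c_4405')]
cv2.imwrite('pics/ov1.png',cv2.resize(np.vstack(a)[:, :],(556*1,800//1))[:,:] if 0 else np.hstack([cv2.resize(x,(385,280)) for x in a]))
a=[cv2.imread(f'pics/{n}.png') for n in('s0c_4375','s0c_4405')]
cv2.imwrite('pics/ov2.png',np.hstack([cv2.resize(x,(396,360)) for x in a]))
"
```

```text
[0.4369 0.2553 0.06  ] [0.4366 0.2822 0.06  ] [0.4353 0.228  0.06  ]
```

View pics/ov1.png

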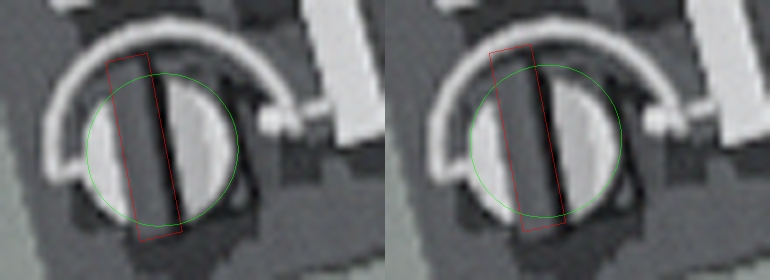

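View pics/ov2.png

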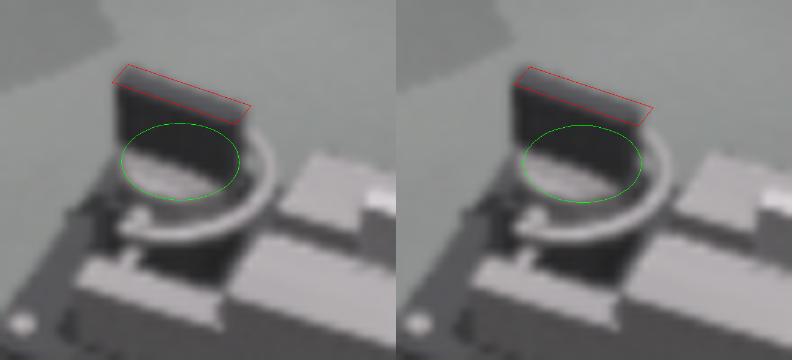

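The model drawn at axis (0.4375, 0.254) and yaw 11° fits both starting pictures, so I'll close on the bar there.

>>> carry_out(
  rows=[
    [0.5, -0.001, 0, 0.001, 0],
    [0.3, -0.001, 0, 0.001, 0],
    [0, -0.001, 0, 0.001, 0],
    [0, -0.001, 0, 0.001, 0],
    [0, -0.001, 0, 0.001, 0],
    [0, -0.001, 0, 0.001, 0],
    [0, -0.001, 0, 0.001, 0],
    [0, -0.001, 0, 0.001, 0],
  ],
  squeeze=80,
)

```text
t: 17.13
position: [0.4374, 0.255, 0.0566]
tool_rot: [0.995, 0.097, 0.0, -0.001]
wrist_force: [-3.0, 3.7, 7.4]
opening: 0.0121
```

```bash
python3 -c "
from h import *
go(.4375,.254,.056,11)"
```

```text
t 17.13 pos [0.4374 0.255  0.0566] yaw 11.1 open 0.0121 F [-3.   3.7  7.4] T [ 0.69  0.6  -0.09] tilt 0.09
q [ 3.660e-01  3.330e-01 -3.980e-01  8.390e-01  1.000e-03 -2.969e+00] shift mm [-0.1  1.   0.6] turn 0.1
```

Gripped on the bar (opening 12.1 mm). Now I'll turn it clockwise, which is positive about the tool's z.

>>> carry_out(
  rows=[
    [0, 0, 0, 0, 3],
    [0, 0, 0, 0, 7],
    [0, 0, 0, 0, 11],
    [0, 0, 0, 0, 15],
    [0, 0, 0, 0, 19],
    [0, 0, 0, 0, 23],
    [0, 0, 0, 0, 27],
    [0, 0, 0, 0, 31],
    [0, 0, 0, 0, 35],
    [0, 0, 0, 0, 39],
  ],
)

```text
t: 17.97
position: [0.4372, 0.2542, 0.0566]
tool_rot: [0.97, -0.243, 0.0, 0.0]
wrist_force: [-3.2, -2.2, 9.8]
opening: 0.0124
```

```bash
python3 -c "
from h import *
go(.4375,.254,.056,-160)
snap('scene','s14.png',(110,230,240,360),6)"
```

```text
t 17.97 pos [0.4372 0.2542 0.0566] yaw -28.1 open 0.0124 F [-3.2 -2.2  9.8] T [-0.62  0.68  0.16] tilt 0.02
q [ 0.366  0.333 -0.398  0.84  -0.    -2.285] shift mm [0.4 0.1 0.6] turn 131.89
```

View pics/s14.png

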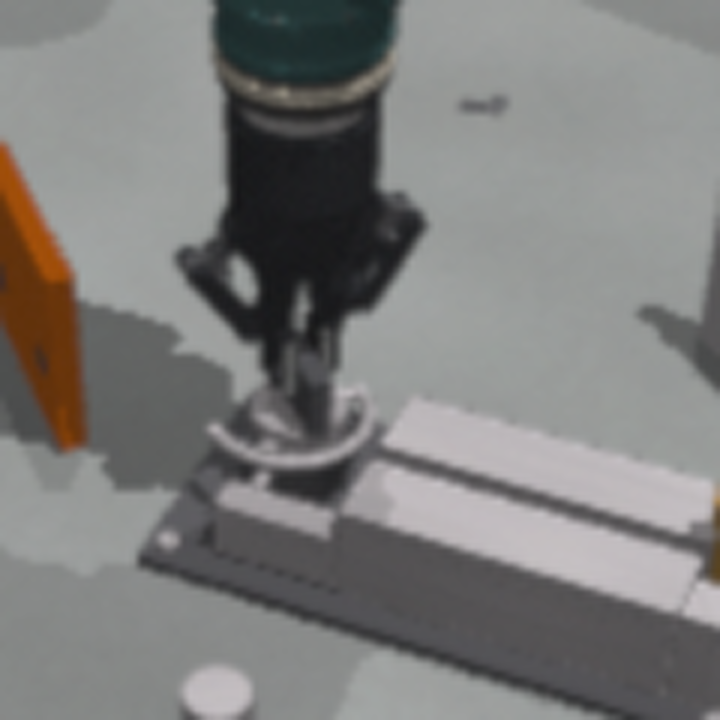

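The bar and hook turn with the gripper, and the forces are small. I'll continue.

>>> carry_out(
  rows=[
    [0, 0, 0, -0.001, 5],
    [0, 0, 0, -0.001, 10],
    [0, 0, 0, -0.001, 15],
    [0, 0, 0, -0.001, 20],
    [0, 0, 0, -0.001, 25],
    [0, 0, 0, -0.001, 30],
    [0, 0, 0, -0.001, 35],
    [0, 0, 0, -0.001, 40],
    [0, 0, 0, -0.001, 45],
    [0, 0, 0, -0.001, 50],
  ],
)

```text
t: 18.85
position: [0.4364, 0.2536, 0.0566]
tool_rot: [0.776, -0.63, -0.0, 0.001]
wrist_force: [-2.9, -4.7, -2.2]
opening: 0.0125
```

>>> carry_out(
  rows=[
    [0, 0, 0, 0, 5],
    [0, 0, 0, 0, 10],
    [0, 0, 0, 0, 15],
    [0, 0, 0, 0, 20],
    [0, 0, 0, 0, 25],
    [0, 0, 0, 0, 30],
    [0, 0, 0, 0, 35],
    [0, 0, 0, 0, 40],
    [0, 0, 0, 0, 45],
    [0, 0, 0, 0, 50],
  ],
)

```text
t: 19.68
position: [0.4354, 0.2538, 0.0566]
tool_rot: [-0.437, 0.899, 0.0, -0.002]
wrist_force: [-9.1, -1.7, 2.3]
opening: 0.0123
```

```bash
python3 -c "
from h import *
go(.4375,.254,.056,-165)
snap('scene','s15.png',(110,230,240,360),6)"
```

```text
t 19.68 pos [0.4354 0.2538 0.0566] yaw -128.1 open 0.0123 F [-9.1 -1.7  2.3] T [-0.25  1.73  0.11] tilt 0.19
q [ 0.366  0.332 -0.398  0.843  0.    -0.539] shift mm [-1.4 -1.5  0.6] turn 36.85
```

View pics/s15.png

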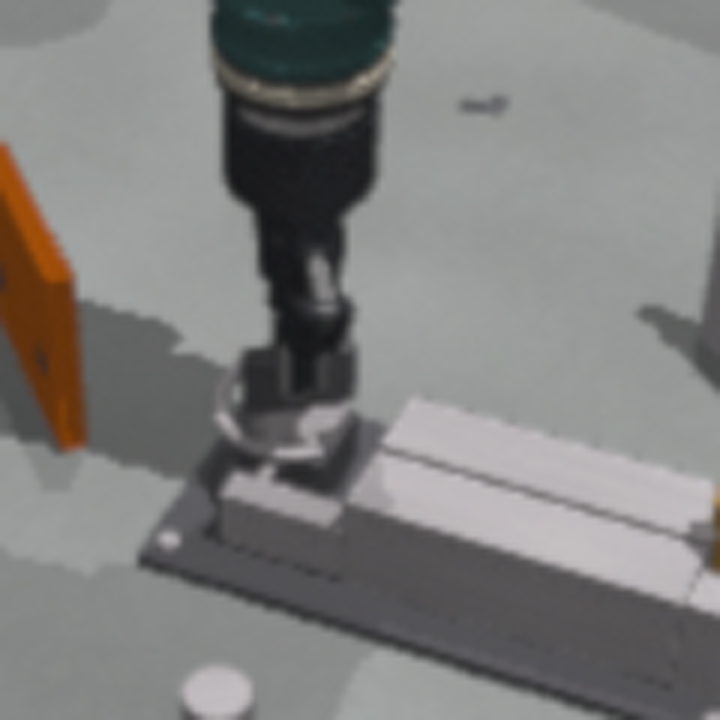

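The slot has nearly closed. About 37° remain to the stop. I'll add a small recentring shift and turn on, slightly past it.

>>> carry_out(
  rows=[
    [0, 0.0005, 0.0006, 0, 5],
    [0, 0.0009, 0.0012, 0, 10],
    [0, 0.0009, 0.0012, 0, 15],
    [0, 0.0009, 0.0012, 0, 20],
    [0, 0.0009, 0.0012, 0, 25],
    [0, 0.0009, 0.0012, 0, 29],
    [0, 0.0009, 0.0012, 0, 33],
    [0, 0.0009, 0.0012, 0, 35],
    [0, 0.0009, 0.0012, 0, 37],
    [0, 0.0009, 0.0012, 0, 38],
  ],
)

```text
t: 20.57
position: [0.435, 0.2544, 0.0566]
tool_rot: [-0.122, 0.993, 0.0, -0.001]
wrist_force: [-3.4, 2.5, -5.7]
opening: 0.0124
```

```bash
python3 -c "
from h import *
go(.4375,.254,.056,-165)
snap('scene','s16.png',(110,230,240,360),6)"
```

```text
t 20.57 pos [0.435  0.2544 0.0566] yaw -166.0 open 0.0124 F [-3.4  2.5 -5.7] T [0.5  0.53 1.03] tilt 0.09
q [ 0.367  0.331 -0.401  0.841  0.001  0.122] shift mm [-2.3 -1.   0.6] turn -0.97
```

View pics/s16.png

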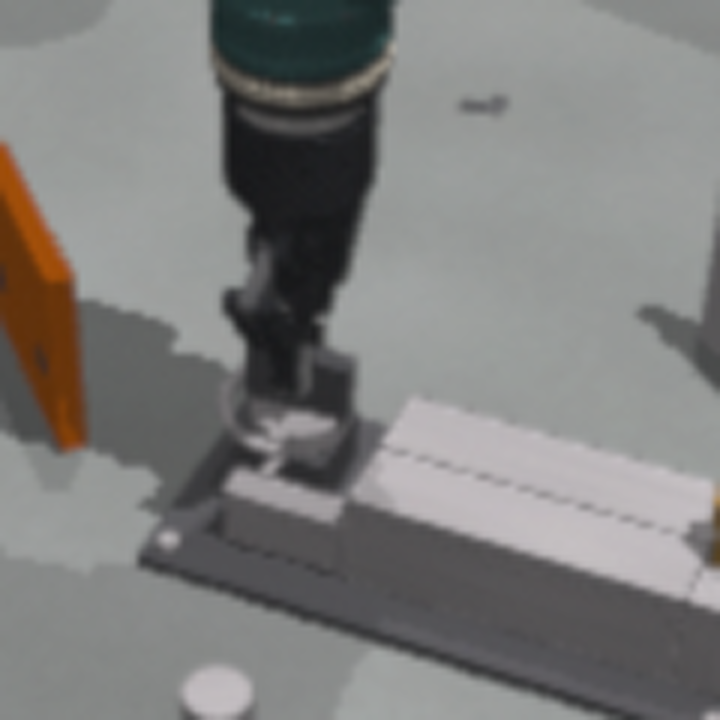

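The torque about vertical rose from 0.1 to 1.0 N m at yaw −166°, which matches the stop expected at −165°, and the slot is closed. I'll let go and rise.

>>> carry_out(
  rows=[
    [0, 0, 0, 0, -0.7],
    [0.1, 0, 0, 0, -0.7],
    [0.3, 0, 0, 0, -0.7],
    [0.5, 0, 0, 0, -0.7],
    [0.5, 0, 0, 0, -0.7],
    [0.5, 0, 0, -0.002, -0.7],
  ],
)

```text
t: 21.12
position: [0.4362, 0.2543, 0.0591]
tool_rot: [-0.129, 0.992, -0.0, 0.0]
wrist_force: [-0.1, -0.2, -1.3]
opening: 0.0427
```

>>> carry_out(
  rows=[
    [0.5, 0, 0, -0.015, 0],
    [0.5, 0, 0, -0.03, 0],
    [0.5, 0, 0, -0.06, 0],
    [0.5, 0, 0, -0.09, 0],
    [0.5, 0, 0, -0.12, 0],
    [0.5, 0, 0, -0.15, 0],
    [0.5, 0, 0, -0.17, 0],
    [0.5, 0.06, 0, -0.17, 0],
    [0.5, 0.08, 0, -0.17, 0],
    [0.5, 0.08, 0, -0.17, 0],
  ],
)

```text
t: 21.95
position: [0.3534, 0.2325, 0.2297]
tool_rot: [-0.129, 0.992, -0.0, -0.0]
wrist_force: [1.3, -0.2, 2.5]
opening: 0.0427
```

>>> carry_out(
  rows=[
    [0.5, 0, 0, 0, 0],
    [0.5, 0, 0, 0, 0],
    [0.5, 0, 0, 0, 0],
  ],
)

```text
t: 22.2
position: [0.3594, 0.2341, 0.2291]
tool_rot: [-0.129, 0.992, 0.0, 0.0]
wrist_force: [0.1, 0.3, 0.9]
opening: 0.0426
```

```bash
python3 -c "
from h import *
go(.4375,.254,.056,-165)
snap('scene','s17.png',(110,230,240,360),6);snap('scene','s17f.png');snap('top','t17.png')"
```

```text
t 22.20 pos [0.3594 0.2341 0.2291] yaw -165.2 open 0.0426 F [0.1 0.3 0.9] T [-0.03 -0.04  0.05] tilt 0.04
q [ 0.387  0.092 -0.222  1.256 -0.     0.129] shift mm [-80.5  -0.7 173.1] turn -0.23
```

View pics/s17.png

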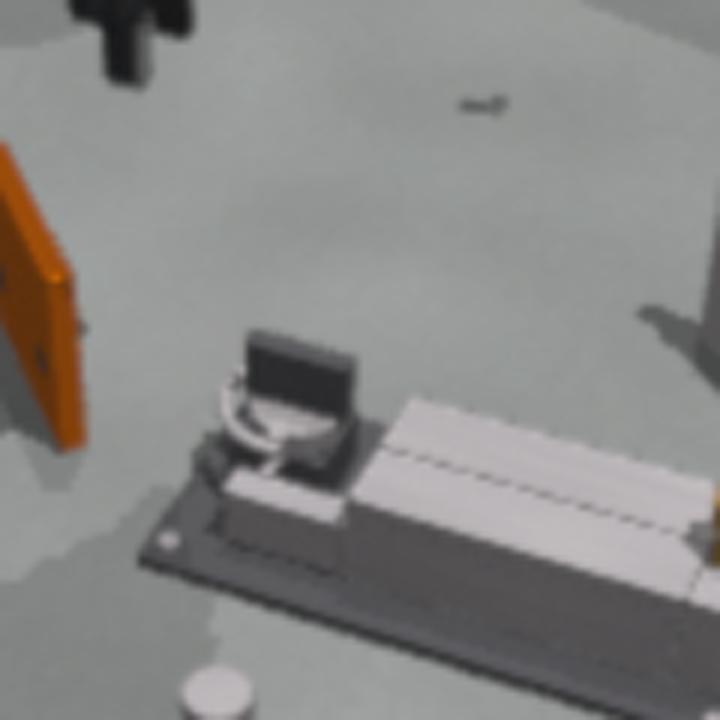

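View pics/s17f.png

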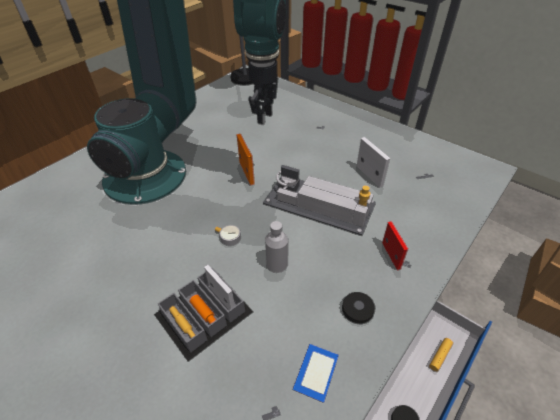

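View pics/t17.png

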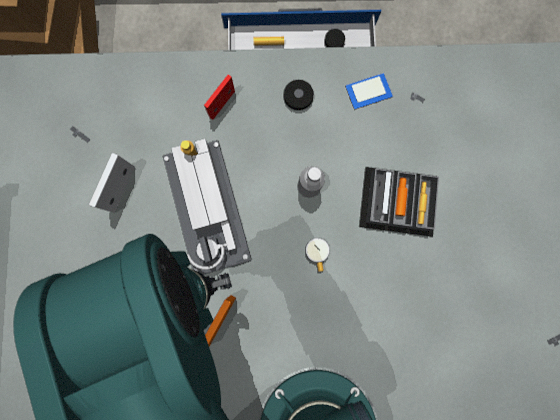

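```bash
python3 - <<'E'
from h import *
i=cv2.imread('pics/t17.png')[150:250,350:450];cv2.imwrite('pics/t17h.png',cv2.resize(i,None,fx=6,fy=6,interpolation=2))
im=cv2.imread('pics/s17f.png')[155:205,265:320];im=cv2.resize(im,None,fx=12,fy=12,interpolation=2)
for d,col in((15,(0,0,255)),(-2+0,(0,255,0))):
    a=np.radians(d);xv=np.array([np.cos(a),np.sin(a),0]);yv=np.array([-xv[1],xv[0],0]);c=np.array([.4372,.254,.098])
    P=[c+sx*.03*xv+sy*.007*yv for sx,sy in((1,1),(1,-1),(-1,-1),(-1,1))]
    q=((proj('scene',np.array(P))-(155,265)+.5)*12-.5)[:,::-1];cv2.polylines(im,[q.astype(np.int32)],True,col,1)
cv2.imwrite('pics/s17o.png',im)
h=lambda u,v:((v+.5)/6-.5+150,(u+.5)/6-.5+350)
for t in('spacer_center',):
    for d in viewer.place_of(t,'top')[:5]: print(d['conf'],d['point'],atz('top',d['point'],.052))
E
```

```text
0.95 [322.6, 219.6] [0.26424301 0.22765042 0.052     ]
0.93 [97.8, 217.5] [0.81975676 0.22983537 0.052     ]
0.86 [195.6, 381.6] [ 0.55790558 -0.17265138  0.052     ]
0.73 [185.2, 114.1] [0.5998866  0.48628813 0.052     ]
0.49 [146.3, 186.5] [0.694505   0.30804577 0.052     ]
```

View pics/s17o.png

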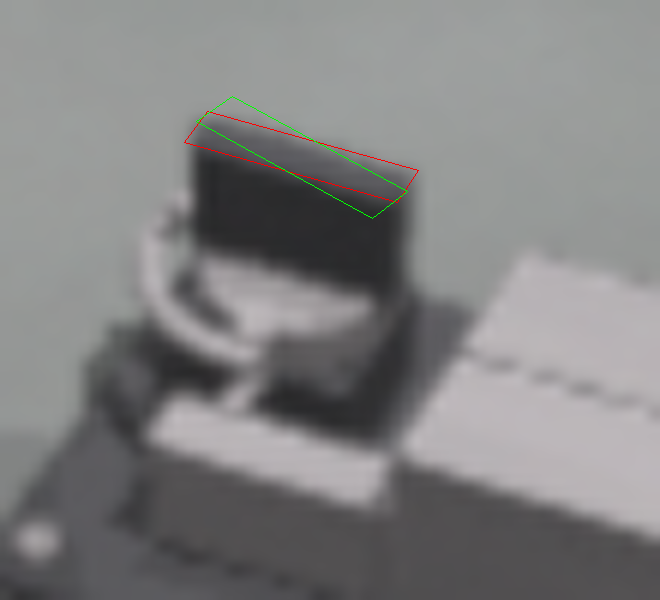

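View pics/t17h.png

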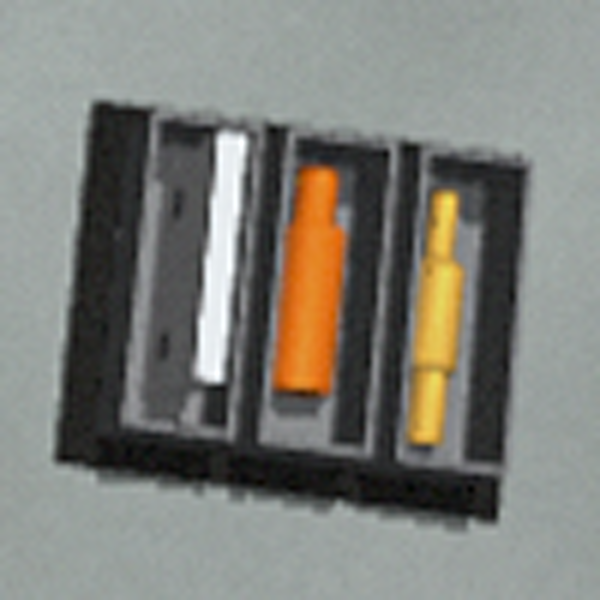

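```bash
python3 - <<'E'
from h import *
h=lambda u,v:((v+.5)/6-.5+150,(u+.5)/6-.5+350)
print(atz('top',h(223,256),.097))   # top-face centre
E
python3 -c "
import sys;sys.path.insert(0,'.')
from station import workorder;print(workorder.close_job())"
```

```text
[ 0.55877201 -0.1732099   0.097     ]
the job is handed in; nothing more can be done
None
```

The job is done and handed in at about 22 s of the 67 s allowed. The hand-in gives no verdict, so what follows is from my own last checks.

**What I did:**
- I pulled the spacer straight up out of the slot and lowered it until it touched the floor of the empty holder, with a light contact force.
- I then gripped the cam bar, turned it clockwise to its stop, let go and moved clear.

**Last checks:**
- **Spacer:** It stands upright. Its top-face centre measures (0.5588, −0.1732), about 1 mm from the holder centre I measured, (0.559, −0.1737). The network's estimate, (0.558, −0.173), agrees.
- **Cam:** The torque about vertical rose to about 1 N m at the stop. The bar lies along the slot within a few degrees, by eye, and the slot has closed to a thin line. I had no direct reading of the cam or jaw joints.
- **Other parts:** The stem, swivel, canister and gauge look unmoved in the last pictures, by eye only.
- **Arm:** It is clear of everything, and the wrist force reads near zero.

**What disagreed:** The fingertips were about 30 mm higher than the reported TCP implied, so my first grasp closed just above the spacer's edge and touched nothing. I measured the offset from the pictures and corrected for it in every later move. I do not know its cause.

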